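Jam the locknut of a pump-arm swivel against its spindle

ROBOT

A 7-joint arm with a two-finger parallel gripper is mounted at the origin on a cart in front of the work surface, level with it; the furniture and walls round the work are solid. World frame = base frame: x ahead of the robot, y to its left, z up, the work surface at z = 0. Lengths are in mm, angles in rad, forces in N, time in s.
With the tool pointing down it reaches from about 400 to 875 mm from the base axis. Payload 4.4 kg.
Tool frame: the origin (TCP) lies midway between the tips of the shut fingers; the grasp point (between the pads) lies 19 mm behind it (ctrl.grip_point_offset is the distance from the TCP to the grasp point, in mm); z points along the fingers, y is the line along which they close (so a half turn about z gives the same grasp; the last joint's range is limited). The gripper opens to 85 mm and grips with 20 to 120 N. Pads are 22 mm wide; open, the fingers measure 114 mm over their backs; the gripper's body (76 mm by 85 mm) begins 54 mm behind the grasp point. The pads swing forward as they close: fully open they stand 13 mm farther back than shut.
Start: joints at [-1.327, 0.628, 0.038, 1.517, -0.027, 0.996, -0.02], TCP at [198.14, 619.078, 231.313] pointing down, gripper open.
Joint ranges: [-3.06, 3.06], [-0.37, 2.12], [-1.25, 1.32], [0.18, 2.47], [-1.1, 4.24], [0.23, 1.98], [-2.94, 2.94]. Speed limits (rad/s): [2.57, 2.57, 3.14, 3.14, 3.14, 3.14, 3.14].

INTERFACE

Orientations are given as [roll, pitch, yaw] about the fixed x, y, z axes, in that order (R = Rz(yaw) Ry(pitch) Rx(roll)).
In Python, from cell import ctrl gives the robot as it stands.
- The arm moves only by the tool nudge_tcp, called by a JSON object that holds its "api" and its "payload", one argument or row to a line. Schema: {"type":"object","properties":{"segments":{"type":"array","items":{"type":"object","properties":{"trans":{"type":"array","items":{"type":"number"},"minItems":3,"maxItems":3},"rot":{"type":"array","items":{"type":"number"},"minItems":3,"maxItems":3},"finger_gap":{"type":"number"}},"additionalProperties":false,"required":["finger_gap"]},"minItems":1,"maxItems":12},"only":{"type":"string"},"quiet":{"type":"boolean"},"lines":{"type":"string"}},"required":["segments"],"additionalProperties":false}. segments is a list of rows, 1 to 12 of them, each an object with the fields trans (a list: dx, dy, dz in mm), rot (a list: a rotation vector rx, ry, rz in rad), finger_gap (the finger opening in mm); a field left out counts as zero (the opening has to be given); each row shifts and turns the commanded pose from where the row before left it, along the tool's axes as they then stand; what a row does not reach is not made up. A row lasts 1/10 s, in which the tool goes at most 50 mm and 0.15 rad, less where a joint would pass 70% of its speed; a pose out of reach is approached as far as the arm can. The fingers move at their own pace and stop on an object; the grip force is fixed at half the most. Time passes only in rows, so rows that do not move let the fingers close. The tool returns the time, the measured TCP pose, the force, the opening and the grip force at its end. only (a regular expression) keeps the lines of the reply that match it, lines (a string "A,B") keeps lines A to B, and quiet returns only ok. Input that does not fit is refused with a message, and nothing moves.
- ctrl.read_state(): the state, without advancing time (a new reading comes with each control period).
- ctrl.get_image(name): name is "scene" or "top" or "wrist"; returns the picture (384x512x3 uint8, blue, green, red); there is no depth.
- ctrl.calibration(name): a dict with "fx", "fy", "cx", "cy" (pixels), "rvec" (rotation vector, rad) and "tvec" (3), from world to camera coordinates, as OpenCV has them; the wrist camera has in their place "hand_eye" (4x4, takes a point from camera to tool coordinates, whose origin is the TCP and whose axes are the flange's). Camera axes: x right, y down, z forward; pixel columns grow to the right and rows downward; lengths in mm; the calibration is good to about 2 mm. The wrist camera is an equidistant fisheye: a pixel r from the principal point sees the ray r / f radians off the axis. A picture is of the moment at which its call begins: read the wrist's pose just before it. calibration takes no time and is no camera call.
- ctrl.finish_job(): hands the job in; it is judged then, once.
The state is a dict: "clock": time; "qpos": joint angles; "qd": joint speeds; "tau": joint torques, N m; "eef_pos": TCP position; "tool_rot": TCP orientation; "force": force on the tool from outside, world axes, zero at the start; "torque": the same for the moment, N m; "width": finger opening in mm; "gripper_force": force on a finger pad.
Only numpy, scipy, OpenCV 4.12 (cv2) and the standard library are available. Lean on these libraries where they do the work, as an engineer would, in place of code of your own. Each camera call takes 0.05 s, during which the arm holds its last target. There are 200 camera calls.

TASK

Lock the swivel spindle of the sloping pump-arm bracket. Fit the open-ended spanner over the two flats of the spindle head, lying flat on the flange with its handle on the bracket's rest, and let go of it; then swing the locknut's lever clockwise (seen from above the face) until the nut is jammed tight, while the spanner keeps the spindle on its mark. Leave the spanner fitted, and do not disturb the other things on the trolley.

Things in the scene. Friction and masses are not known exactly. Their poses are not given: they have to be found in the camera images.
- bracket: White plate sloping 30 deg, facing the robot, on a fixed aluminium foot. Origin: foot's underside below the spindle axis; x level to the raised edge, y left, z up. The face passes 80 mm above it. Face directions: u up the slope = (cos30,0,sin30), v left = y, n off the face = spindle axis = (-sin30,0,cos30). Plate: 110 mm along u (centred), v -169 to +66 mm.
- rest (a point): On the ledge of the dark steel spanner rest at the bracket's right: u 0, v -145, n 20 mm. The ledge (22 mm along v) is level with the spindle flange and carries the spanner's handle; on its down-slope side a lip, inner face at u -15.5 mm, up to n 40 mm, stops the handle turning clockwise. The up-slope side is open.
- spindle_seat (a point): Centre of the top of the spindle's flange (60 mm across, 20 mm off the face), on the axis. It turns with the spindle: on the mark x = u (up the slope), y = v (left); z = n. The head stands 16 mm above the flange: two flats parallel to y, 30 mm apart (x +-15 mm), 40 mm long along y, top edges rounded 3 mm.
- spindle (a joint): Turn of the spindle in rad, clockwise seen from above the face positive; 0 is on its mark (black lines on flange and plate meet), as at the start. It turns endlessly and easily (0.12 N m): unheld, it goes round with the locknut and the nut does not tighten. With the spanner fitted it still gives about 0.1 rad until the handle meets the lip.
- locknut (a joint): Turn of the locknut relative to the spindle in rad; grows clockwise as it tightens. Starts between 0 and 0.3, ends against a hard stop at 1.2 (jammed). It turns with 0.5 N m of friction and stays where it is left.
- lever_post (a point): Top centre of the black round post (16 mm diameter) at the end of the locknut's lever, left of the spindle. Post parallel to the axis, 80 mm from it, free from 12 to 62 mm off the face; the lever bar lies lower. With spindle and nut at 0 the lever points 150 deg counter-clockwise from u (down the slope and left); jammed, 81 deg (nearly straight left).
- spanner: Loose steel open-ended spanner, 197 mm long, 10 thick, 0.2 kg, flat in front of the bracket. Origin: underside at jaw centre; x out of the jaw, handle to -x. Jaw 33.5 mm between prongs (11 wide, x -27 to +23), throat x -26, head 55.5 wide. Handle 24 wide, x -56 to -175; mass centre x -75. Fitted: origin at spindle_seat, x along its +y (handle right), z along the axis.
- spanner_heel (a point): Point on the spanner's underside, 145 mm from the jaw's centre along the handle; it lies at point rest when the spanner is fitted.
- gel_bottle: Bystander: clear bottle 49 mm across, 172 mm tall, standing at the back left; origin at its underside.
- carton: Bystander: medicine carton 48x90x58 mm at the left; origin at its underside.
- vial: Bystander: small bottle with a cap, 30 mm across, 56 mm tall, at the left behind; origin at its underside.
- tape_roll: Bystander: roll of white plaster tape, 72 mm across, 25 mm high, lying at the right; origin at its underside.

How it is judged:
By the outcome, as a careful person would: the job done as asked, in the order asked, and still so for the second after the job is handed in, with the robot touching nothing.
It also fails if it takes over 43 s, if anything falls off the work surface, if the arm or the gripper's body presses on something with over 40 N, if the wrist force passes 120 N, or if a joint passes its speed limit or range.

## Working session

There is one attempt and no reset: what is moved stays moved. The work goes in short steps, Python scripts to look and compute and a tool call to move; the robot and the scene stay as the last step left them, time stands still between calls to the robot, and variables do not carry over. Pictures are saved under pics/ and viewed, at most 10 in all, crops included, and the job is handed in when it is done.

```bash
ls; mkdir -p pics
```

Run:
```python
from cell import ctrl
import cv2
for n in("scene","top"):
    im=ctrl.get_image(n); cv2.imwrite(f"pics/{n}0.png",im); print(ctrl.calibration(n))
print(ctrl.calibration("wrist")); print(ctrl.read_state()); print(ctrl.grip_point_offset)
```

```text
cell.py
pics
{'fx': 430.6533821145435, 'fy': 430.6533821145435, 'cx': 250.79859615849668, 'cy': 192.45404310808675, 'rvec': array([ 0.62328881, -2.74016956,  1.00785327]), 'tvec': array([ 485.11559262,  237.75528334, 1011.29924817])}
{'fx': 396.18884225120695, 'fy': 396.18884225120695, 'cx': 258.6636932624327, 'cy': 194.2936036969053, 'rvec': array([ 2.17994991, -2.16165707,  0.11379163]), 'tvec': array([   8.39625793,  578.8903376 , 1249.00403244])}
{'fx': 297.3186396354542, 'fy': 297.3186396354542, 'cx': 255.71516808406514, 'cy': 194.74823891839665, 'hand_eye': array([[ 8.23966462e-04, -9.49351941e-01, -3.14213642e-01,
         8.00307478e+01],
       [ 9.99999018e-01,  4.26165810e-04,  1.33471071e-03,
        -2.79853028e-01],
       [-1.13320309e-03, -3.14214433e-01,  9.49351361e-01,
        -1.43616104e+02],
       [ 0.00000000e+00,  0.00000000e+00,  0.00000000e+00,
         1.00000000e+00]])}
{'clock': 0.1, 'qpos': array([-1.32681111,  0.62927315,  0.03845891,  1.51825458, -0.02698835,
        0.99628284, -0.02001929]), 'qd': array([-0.00011856, -0.00262641,  0.00049915, -0.00430198,  0.00042419,
       -0.00075241, -0.00131039]), 'tau': array([ 3.98606033e-03, -5.64533830e+01,  1.23084314e+00, -1.93972993e+01,
        1.14115927e-02,  5.32579055e-03, -2.74763721e-06]), 'eef_pos': array([197.96960576, 618.54263708, 230.47294312]), 'tool_rot': array([-3.13989350e+00,  3.58674423e-05,  2.83178337e+00]), 'force': array([ 0.01342123, -0.22493886, -0.43041967]), 'torque': array([-0.01728102, -0.0191242 ,  0.03723901]), 'gripper_force': 0.0, 'width': 85.22592164312215}
18.700000000000003
```

View pics/scene0.png

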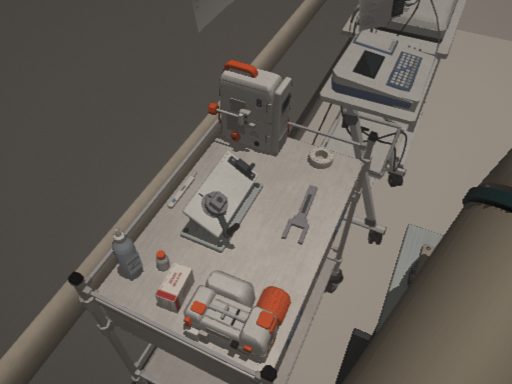

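View pics/top0.png

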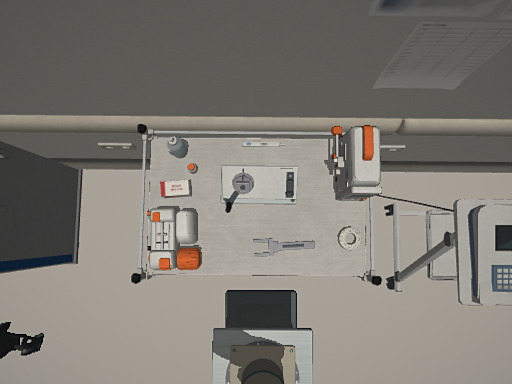

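The scene view shows the spanner lying in front of the bracket at about (300,215), the spindle head at (215,203) and the lever post at (232,230). In the top view the spanner's jaw is at (265,246) with its handle running to (315,244). The spindle is at (242,183), the post tip at (228,207) and the rest at (290,184).

Create h.py:
```python
import numpy as np, cv2
from scipy.spatial.transform import Rotation as Ro
from cell import ctrl
def tool(s=None):
    s=s or ctrl.read_state(); return Ro.from_euler('xyz',s['tool_rot']).as_matrix(), np.array(s['eef_pos'])
def ray(name,uv,pose=None):
    c=ctrl.calibration(name); x=(uv[0]-c['cx'])/c['fx']; y=(uv[1]-c['cy'])/c['fy']
    if name!='wrist':
        R=cv2.Rodrigues(c['rvec'])[0]; d=R.T@np.array([x,y,1]); o=-R.T@c['tvec']
    else:
        R,p=pose; H=c['hand_eye']; r=np.hypot(x,y); k=np.sin(r)/r if r>1e-9 else 1
        d=R@H[:3,:3]@np.array([x*k,y*k,np.cos(r)]); o=R@H[:3,3]+p
    return o,d/np.linalg.norm(d)
def plane(o,d,n,c): n=np.array(n,float); return o+d*(c-n@o)/(n@d)
def z(name,uv,h,pose=None): return plane(*ray(name,uv,pose),[0,0,1],h)
def tri(*rs):
    A=sum(np.eye(3)-np.outer(d,d) for o,d in rs); b=sum((np.eye(3)-np.outer(d,d))@o for o,d in rs)
    return np.linalg.solve(A,b)
def proj(name,P,pose=None):
    c=ctrl.calibration(name)
    if name!='wrist': return cv2.projectPoints(np.array([P],float),c['rvec'],c['tvec'],np.array([[c['fx'],0,c['cx']],[0,c['fy'],c['cy']],[0,0,1]]),None)[0].ravel()
    R,p=pose; H=c['hand_eye']; q=H[:3,:3].T@(R.T@(np.array(P)-p)-H[:3,3]); r=np.hypot(*q[:2]); t=np.arctan2(r,q[2])
    return np.array([c['cx']+c['fx']*t*q[0]/r, c['cy']+c['fy']*t*q[1]/r])
def snap(f):
    pose=tool(); im=ctrl.get_image('wrist'); cv2.imwrite(f'pics/{f}.png',im); np.savez(f'pics/{f}.npz',R=pose[0],p=pose[1]); return im,pose
```

Run:
```python
from h import *
np.set_printoptions(precision=1,suppress=True)
for n,uv,h in [("jaw",(265,246),10),("end",(315,244),10),("spindle",(242,183),110),("post",(228,207),100),("rest",(290,184),100)]: print(n,z('top',uv,h))
print("spindle tri",tri(ray('top',(242,183)),ray('scene',(215,203))))
print(tool())
```

```text
jaw [412.9  -8.7  10. ]
end [ 420.7 -170.4   10. ]
spindle [604.6  64.3 110. ]
post [532.  106.3 100. ]
rest [604.1 -82.  100. ]
spindle tri [607.   64.9  87.4]
(array([[-1. ,  0.3, -0. ],
       [ 0.3,  1. , -0. ],
       [-0. , -0. , -1. ]]), array([198. , 618.5, 230.5]))
```
Tool: x axis ~ (-0.95,0.3,0), y=(0.3,0.95,0), z down. Camera at tool +x 80 → toward base when pointing down... camera offset 80 along tool x, tilted so that looks toward... optical axis in tool = (-0.314,0,0.949): looks toward the TCP. OK.

{"api": "nudge_tcp", "payload": {
  "segments": [
    {"trans":[-47,-6,-6],"rot":[0,0,0.074],"finger_gap":85},
    {"trans":[-47,-7,-6],"rot":[0,0,0.074],"finger_gap":85},
    {"trans":[-47,-8,-6],"rot":[0,0,0.074],"finger_gap":85},
    {"trans":[-46,-9,-6],"rot":[0,0,0.074],"finger_gap":85},
    {"trans":[-45,-9,-6],"rot":[0,0,0.074],"finger_gap":85},
    {"trans":[-45,-9,-6],"rot":[0,0,0.074],"finger_gap":85},
    {"trans":[-44,-9,0],"rot":[0,0,0.074],"finger_gap":85},
    {"trans":[-44,-9,0],"rot":[0,0,0.074],"finger_gap":85},
    {"trans":[-43,-9,0],"rot":[0,0,0.074],"finger_gap":85},
    {"trans":[-42,-9,0],"rot":[0,0,0.074],"finger_gap":85},
    {"trans":[-42,-9,0],"rot":[0,0,0.074],"finger_gap":85},
    {"trans":[-41,-9,0],"rot":[0,0,0.074],"finger_gap":85}
  ]
}}

```text
clock: 1.3
eef_pos: [524.9, 209.6, 267.0]
tool_rot: [-3.141, 0.0, 1.94]
force: [0.2, 0.5, 1.2]
width: 84.5
gripper_force: 0.0
```

{"api": "nudge_tcp", "payload": {
  "segments": [
    {"trans":[-40,-9,0],"rot":[0,0,0.074],"finger_gap":85},
    {"trans":[-40,-9,0],"rot":[0,0,0.074],"finger_gap":85},
    {"trans":[-39,-9,0],"rot":[0,0,0.074],"finger_gap":85},
    {"trans":[-38,-9,0],"rot":[0,0,0.074],"finger_gap":85},
    {"trans":[-38,-9,0],"rot":[0,0,0.074],"finger_gap":85},
    {"finger_gap":85},
    {"finger_gap":85}
  ]
}}

```text
clock: 2.0
eef_pos: [524.2, 12.0, 267.2]
tool_rot: [-3.141, -0.0, 1.572]
force: [-0.3, 0.2, 0.1]
width: 84.8
gripper_force: 0.0
```

Run:
```python
from h import *
im,p=snap('w1'); print(p[0].round(3),p[1])
cv2.imwrite('pics/w1b.png',cv2.resize(im,(800,600),interpolation=cv2.INTER_CUBIC))
```

```text
[[-0.001  1.    -0.   ]
 [ 1.     0.001  0.   ]
 [ 0.    -0.    -1.   ]] [524.24297651  11.9698959  267.18415286]
```

View pics/w1b.png

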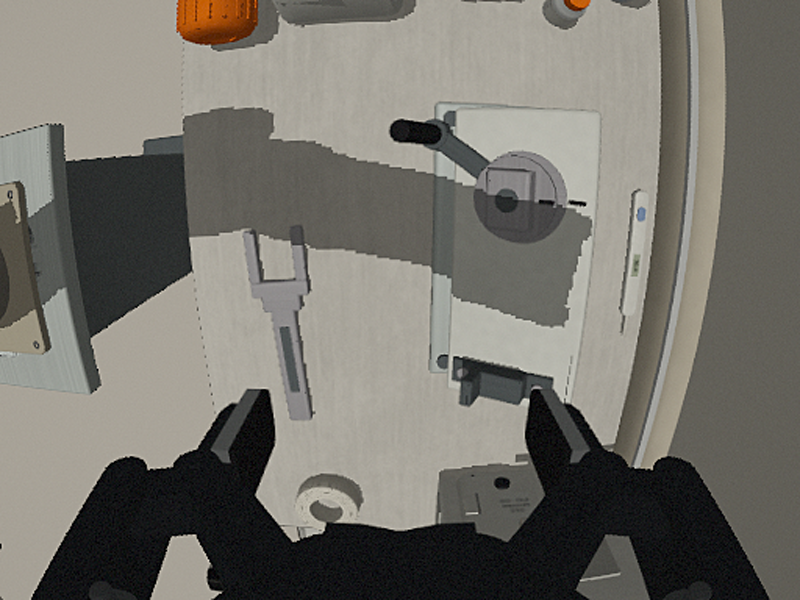

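The wrist view (upscaled ×1.5625) shows the spanner with prong tips at (250,235) and (297,230) and the handle end at (300,418). It also shows the spindle head at (510,187), the mark line at (565,203), the post top at (400,130) and the rest at (495,383). I'll zoom in on the details.

Run:
```python
from h import *
im=cv2.imread('pics/w1.png')
a=cv2.resize(im[140:275,150:215],None,fx=4.4,fy=4.4,interpolation=cv2.INTER_CUBIC)
b=cv2.resize(im[85:165,295:385],None,fx=5.5,fy=5.5,interpolation=cv2.INTER_CUBIC)
c=np.zeros((600,800,3),np.uint8); c[:a.shape[0],:a.shape[1]]=a; c[:b.shape[0],300:300+b.shape[1]]=np.clip(b*1.3,0,255)
cv2.imwrite('pics/c1.png',c)
```

```text
(no output)
```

View pics/c1.png

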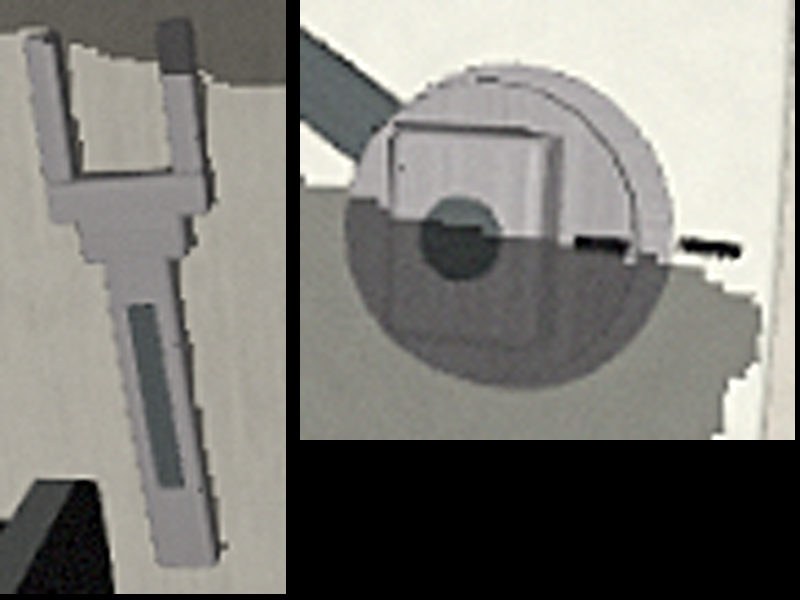

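The left crop (×4.4 from (150,140)) shows the spanner: throat corners (75,178) and (165,174), prong tips around (41,38) and (176,20), handle-end mid (186,564). The right crop (×5.5 from (295,85)) shows the head top with its upper edge at y≈128, its left edge at x≈393 and its right edge at x≈545. The centre boss is at (460,238) and the mark line at (575–740,245).

Run:
```python
from h import *
np.set_printoptions(precision=1,suppress=True)
d=np.load('pics/w1.npz'); pose=(d['R'],d['p'])
A=lambda x,y:z('wrist',(150+(x-.5)/4.4,140+(y-.5)/4.4),10,pose)
P={k:A(*v) for k,v in dict(thL=(75,178),thR=(165,174),tipL=(27,38),tipL2=(57,38),tipR=(162,20),tipR2=(192,20),endL=(157,563),endR=(212,563),slot0=(141.5,305),slot1=(174,487)).items()}
for k in P: print(k,P[k])
tm=(P['thL']+P['thR'])/2; em=(P['endL']+P['endR'])/2; tip=(P['tipL']+P['tipL2']+P['tipR']+P['tipR2'])/4
print('throat',tm,'end',em,'tip',tip, 'len',np.linalg.norm(tip-em),'throat-end',np.linalg.norm(tm-em),'gap',np.linalg.norm(P['thL']-P['thR']))
for a,b in((em,tm),(P['slot1'],P['slot0']),(em,tip)): print(np.degrees(np.arctan2(*(b-a)[[1,0]])))
a=(tm-em)/np.linalg.norm(tm-em)
print('origin',em+175*a,tm+26*a,tip-22.5*a)
```

```text
thL [397.  -18.4  10. ]
thR [427.8 -17.2  10. ]
tipL [384.   28.5  10. ]
tipL2 [394.3  28.2  10. ]
tipR [429.5  33.   10. ]
tipR2 [439.2  32.8  10. ]
endL [ 412.  -164.4   10. ]
endR [ 432.8 -163.5   10. ]
slot0 [416.3 -62.6  10. ]
slot1 [ 421.7 -131.9   10. ]
throat [412.4 -17.8  10. ] end [ 422.4 -163.9   10. ] tip [411.8  30.6  10. ] len 194.84382950173668 throat-end 146.48856858538755 gap 30.795567053392165
93.94196417790067
94.4059364498974
93.13887541379536
origin [410.4  10.6  10. ] [410.6   8.1  10. ] [413.3   8.2  10. ]
```

{"api": "nudge_tcp", "payload": {
  "segments": [
    {"rot":[0,0,-0.073],"finger_gap":85},
    {"trans":[-12.8,-18.8,35],"finger_gap":85},
    {"trans":[-12.8,-18.8,35],"finger_gap":85},
    {"trans":[-12.8,-18.8,35],"finger_gap":85},
    {"trans":[-12.8,-18.8,35],"finger_gap":85},
    {"trans":[-12.8,-18.8,35],"finger_gap":85},
    {"trans":[-12.8,-18.8,35],"finger_gap":85},
    {"finger_gap":60},
    {"finger_gap":60},
    {"finger_gap":60}
  ]
}}

```text
clock: 3.05
eef_pos: [420.1, -71.7, 57.8]
tool_rot: [3.138, 0.0, 1.649]
force: [0.3, 1.4, -0.2]
width: 59.9
gripper_force: 0.0
```

Run:
```python
from h import *
im,p=snap('w2'); print(p[1],ctrl.read_state()['force'])
cv2.imwrite('pics/w2b.png',cv2.resize(im,(800,600),interpolation=cv2.INTER_CUBIC))
for n,P in dict(o=(411,8.5,10),grasp=(417,-73,10),end=(423.5,-166,10)).items(): print(n,proj('wrist',P,p)*1.5625)
```

```text
[420.1014312  -71.66250047  57.75706108] [-0.58984771 -0.21182726  0.26570613]
o [390.62462108 155.28504748]
grasp [390.39450152 342.89166787]
end [390.33871894 499.63949944]
```

View pics/w2b.png

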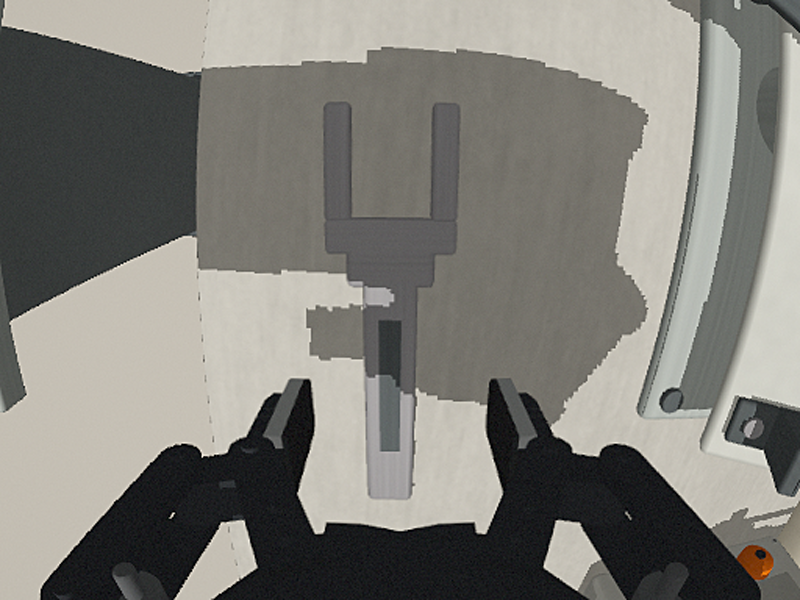

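The spanner is centred at x≈391 in the image, parallel to the tool axes, as predicted. The fingers straddle it centred on x≈400, so I'll shift 3 mm and go down.

{"api": "nudge_tcp", "payload": {
  "segments": [
    {"trans":[0,-3,20],"finger_gap":60},
    {"trans":[0,0,20],"finger_gap":60},
    {"trans":[0,0,10],"finger_gap":60},
    {"trans":[0,0,4],"finger_gap":60},
    {"trans":[0,0,2],"finger_gap":60},
    {"finger_gap":60}
  ]
}}

```text
clock: 3.7
eef_pos: [415.1, -69.1, 18.2]
tool_rot: [-3.137, -0.009, 1.648]
force: [-0.7, -0.3, -0.3]
width: 60.0
gripper_force: 0.0
```

{"api": "nudge_tcp", "payload": {
  "segments": [
    {"finger_gap":0},
    {"finger_gap":0},
    {"finger_gap":0},
    {"finger_gap":0},
    {"finger_gap":0},
    {"finger_gap":0}
  ]
}}

```text
clock: 4.3
eef_pos: [414.0, -69.8, 17.8]
tool_rot: [-3.135, -0.009, 1.646]
force: [0.2, -0.6, 0.3]
width: -0.2
gripper_force: 0.0
```

{"api": "nudge_tcp", "payload": {
  "segments": [
    {"finger_gap":60},
    {"finger_gap":60}
  ]
}}

```text
clock: 4.5
eef_pos: [413.9, -69.8, 17.8]
tool_rot: [-3.135, -0.009, 1.646]
force: [-0.0, 0.3, 0.3]
width: 28.3
gripper_force: 0.0
```

```bash
python3 -c "
from h import *
print(ctrl.read_state()['qpos'].round(3),tool())"
```

```text
[-0.09   0.772  0.291  2.289 -1.092  0.236  1.279] (array([[-0.07515472,  0.99714542, -0.0072651 ],
       [ 0.99713335,  0.07521388,  0.00824403],
       [ 0.00876693, -0.00662469, -0.99993963]]), array([413.90999212, -69.79499456,  17.7775089 ]))
```

{"api": "nudge_tcp", "payload": {
  "segments": [
    {"trans":[0,15,-30],"finger_gap":60},
    {"trans":[-20,5,-20],"finger_gap":60},
    {"trans":[-18.3,-17.2,0],"finger_gap":60},
    {"finger_gap":60},
    {"trans":[0,0,20],"finger_gap":60},
    {"trans":[0,0,15],"finger_gap":60},
    {"trans":[0,0,10],"finger_gap":60},
    {"trans":[0,0,5],"finger_gap":60},
    {"finger_gap":60}
  ]
}}

```text
clock: 5.4
eef_pos: [419.2, -107.4, 16.9]
tool_rot: [-3.134, -0.01, 1.646]
force: [-0.0, 1.2, -0.3]
width: 59.8
gripper_force: 0.0
```

```bash
python3 -c "
from h import *
print(ctrl.read_state()['qpos'].round(3),tool()[0].round(3))"
```

```text
[-0.029  0.785  0.33   2.255 -1.048  0.276  1.317] [[-0.075  0.997 -0.008]
 [ 0.997  0.075  0.009]
 [ 0.01  -0.008 -1.   ]]
```

{"api": "nudge_tcp", "payload": {
  "segments": [
    {"trans":[0,0,6],"finger_gap":60},
    {"trans":[0,0,5],"finger_gap":60},
    {"trans":[0,0,3],"finger_gap":60},
    {"finger_gap":60}
  ]
}}

```text
clock: 5.8
eef_pos: [419.4, -107.6, 3.2]
tool_rot: [-3.134, -0.009, 1.646]
force: [-0.3, -0.3, 0.2]
width: 59.6
gripper_force: 0.0
```

```bash
python3 -c "
from h import *
print(ctrl.read_state()['qpos'].round(3),tool()[0].round(3))"
```

```text
[ 0.004  0.808  0.279  2.256 -1.1    0.233  1.366] [[-0.075  0.997 -0.008]
 [ 0.997  0.075  0.009]
 [ 0.009 -0.007 -1.   ]]
```

{"api": "nudge_tcp", "payload": {
  "segments": [
    {"rot":[0.06,0,0],"finger_gap":60},
    {"trans":[0,0,2],"finger_gap":60},
    {"trans":[0,0,1.5],"finger_gap":60},
    {"finger_gap":60}
  ]
}}

```text
clock: 6.2
eef_pos: [418.8, -107.2, -0.2]
tool_rot: [-3.075, -0.01, 1.646]
force: [0.3, 0.9, -0.3]
width: 60.0
gripper_force: 0.0
```

```bash
python3 -c "
from h import *
print(ctrl.read_state()['qpos'].round(3),tool()[0].round(3))"
```

```text
[-0.098  0.851  0.42   2.209 -1.011  0.36   1.266] [[-0.075  0.995 -0.067]
 [ 0.997  0.075  0.005]
 [ 0.01  -0.066 -0.998]]
```

{"api": "nudge_tcp", "payload": {
  "segments": [
    {"rot":[-0.03,0,0],"finger_gap":60},
    {"finger_gap":20},
    {"finger_gap":0},
    {"finger_gap":0},
    {"finger_gap":0},
    {"finger_gap":0}
  ]
}}

```text
clock: 6.8
eef_pos: [420.8, -108.0, 0.8]
tool_rot: [-3.108, -0.008, 1.646]
force: [-0.1, 0.1, 10.2]
width: 22.0
gripper_force: 60.2
```

```bash
python3 -c "
from h import *
print(ctrl.read_state()['qpos'].round(3),tool()[0].round(3))"
```

```text
[-0.045  0.829  0.345  2.23  -1.045  0.291  1.305] [[-0.075  0.997 -0.035]
 [ 0.997  0.076  0.006]
 [ 0.008 -0.034 -0.999]]
```

{"api": "nudge_tcp", "payload": {
  "segments": [
    {"trans":[0,0,-15],"finger_gap":0},
    {"trans":[0,0,-35],"finger_gap":0},
    {"trans":[0,0,-40],"finger_gap":0},
    {"trans":[0,0,-10],"rot":[-0.14,0,0.02],"finger_gap":0},
    {"trans":[0,0,-10],"rot":[-0.14,0,0.02],"finger_gap":0},
    {"rot":[-0.14,0,0.02],"finger_gap":0},
    {"rot":[-0.13,0,0.015],"finger_gap":0},
    {"finger_gap":0}
  ]
}}

```text
clock: 7.6
eef_pos: [449.0, -138.5, 200.3]
tool_rot: [2.741, -0.065, 1.578]
force: [-0.3, -1.5, -2.5]
width: 22.3
gripper_force: 59.6
```

Run:
```python
from h import *
np.set_printoptions(precision=2,suppress=True)
d=np.load('pics/w1.npz'); pose=(d['R'],d['p'])
B=lambda x,y:((x-300-.5)/5.5+295,(y-.5)/5.5+85)
print('boss',z('wrist',B(460,238),111,pose))
# head top corners on the face-parallel plane through boss z 111: n.(p)=c
c0=z('wrist',B(460,238),111,pose); n=np.array([-.5,0,.866]); c=n@c0
for q in((393,130),(545,133),(388,340),(543,345)): print('hd',plane(*ray('wrist',B(*q),pose),n,c))
for q in((575,243),(628,245)): print('mark flange',plane(*ray('wrist',B(*q),pose),n,c-16))
for q in((682,246),(740,250)): print('mark plate',plane(*ray('wrist',B(*q),pose),n,c-36))
R,p=tool(); print(R,p)
```

```text
boss [594.8   65.26 111.  ]
hd [582.77  84.75 104.06]
hd [608.25  85.88 118.76]
hd [583.09  44.57 104.24]
hd [609.58  46.81 119.53]
mark flange [618.73  64.8  106.34]
mark flange [627.78  65.39 111.57]
mark plate [644.07  64.56  97.88]
mark plate [654.38  64.99 103.83]
[[-0.01  0.92  0.39]
 [ 1.   -0.02  0.06]
 [ 0.07  0.39 -0.92]] [ 448.98 -138.48  200.28]
```

{"api": "nudge_tcp", "payload": {
  "segments": [
    {"finger_gap":0},
    {"finger_gap":0},
    {"finger_gap":0}
  ]
}}

```text
clock: 7.9
eef_pos: [449.4, -130.7, 195.7]
tool_rot: [2.751, -0.068, 1.593]
force: [0.2, 0.5, -3.2]
width: 22.0
gripper_force: 59.6
```

```bash
python3 -c "
from h import *
print(ctrl.read_state()['qpos'].round(3),tool()[0].round(3))"
```

```text
[ 0.378  0.341  0.     2.354 -1.099  0.234  1.438] [[-0.022  0.925  0.379]
 [ 0.997 -0.006  0.071]
 [ 0.068  0.38  -0.923]]
```

{"api": "nudge_tcp", "payload": {
  "segments": [
    {"trans":[19,27,12.6],"finger_gap":0},
    {"trans":[19,27,12.6],"finger_gap":0},
    {"trans":[19,27,12.6],"finger_gap":0},
    {"trans":[19,27,12.6],"finger_gap":0},
    {"finger_gap":0},
    {"finger_gap":0}
  ]
}}

```text
clock: 8.5
eef_pos: [566.9, -51.1, 195.3]
tool_rot: [2.751, -0.067, 1.595]
force: [0.7, 0.4, -2.6]
width: 22.1
gripper_force: 59.7
```

Add to h.py:
```python
Rf=np.array([[0,np.cos(np.pi/6),.5],[1,0,0],[0,.5,-np.cos(np.pi/6)]])  # tool x=v,y=u,z=-n
def togo(P,R=Rf):
    Rc,p=tool(); print('rotvec',Ro.from_matrix(Rc.T@R).as_rotvec().round(4),'move cur axes',(Rc.T@(np.array(P)-p)).round(1),'move goal axes',(R.T@(np.array(P)-p)).round(1),'q',ctrl.read_state()['qpos'].round(2),'p',p.round(1))
```

```bash
python3 -c "
from h import *
togo([567,-52,178])"
```

```text
rotvec [-0.1341 -0.0707 -0.0077] move cur axes [-2.1 -6.5 15.9] move goal axes [-0.9 -8.6 15. ] q [-0.08  0.45  0.26  2.15 -0.94  0.29  1.02] p [566.9 -51.1 195.3]
```

{"api": "nudge_tcp", "payload": {
  "segments": [
    {"rot":[-0.067,-0.035,-0.004],"finger_gap":0},
    {"rot":[-0.067,-0.035,-0.004],"finger_gap":0},
    {"finger_gap":0},
    {"finger_gap":0}
  ]
}}

```text
clock: 8.9
eef_pos: [577.6, -57.3, 226.2]
tool_rot: [2.667, -0.007, 1.569]
force: [-0.4, 0.0, -2.0]
width: 22.1
gripper_force: 60.1
```

```bash
python3 -c "
from h import *
togo([567,-52,178])"
```

```text
rotvec [-0.0492 -0.0053 -0.0048] move cur axes [  5.  -31.4  38.1] move goal axes [  5.3 -33.3  36.5] q [-0.21  0.41  0.39  2.18 -1.1   0.23  1.15] p [577.6 -57.3 226.2]
```

Create kin.py:
```python
from h import *
from scipy.optimize import least_squares
lo=np.array([-3.06,-.37,-1.25,.18,-1.1,.23,-2.94]); hi=np.array([3.06,2.12,1.32,2.47,4.24,1.98,2.94])
def fk(q,k):
    s=-1; h,L1,L2,L3,o1,o2,o3,az=k[:8]
    r=Ro.from_euler('z',s*q[0]+az); P=np.array([0,0,h]); 
    r=r*Ro.from_euler('y',q[1]); P=P+r.apply([0,o1,L1/2])
    r=r*Ro.from_euler('z',s*q[2]); P=P+r.apply([0,o2,L1/2])
    r=r*Ro.from_euler('y',q[3]); P=P+r.apply([0,o3,L2/2])
    r=r*Ro.from_euler('z',s*q[4]); P=P+r.apply([0,0,L2/2])
    r=r*Ro.from_euler('y',q[5])*Ro.from_euler('z',s*q[6]+k[8]); P=P+r.apply([0,0,L3])
    return P,r.as_matrix()
```

Run:
```python
from kin import *
np.set_printoptions(precision=3,suppress=True)
D=[([-1.327,.628,.038,1.517,-.027,.996,-.02],(198.1,619.1,231.3),(-3.14,0,2.832)),
([-.09,.772,.291,2.289,-1.092,.236,1.279],(413.9,-69.8,17.8),(-3.135,-.009,1.646)),
([-.029,.785,.33,2.255,-1.048,.276,1.317],(419.2,-107.4,16.9),(-3.134,-.01,1.646)),
([.004,.808,.279,2.256,-1.1,.233,1.366],(419.4,-107.6,3.2),(-3.134,-.009,1.646)),
([-.098,.851,.42,2.209,-1.011,.36,1.266],(418.8,-107.2,-.2),(-3.075,-.01,1.646)),
([.378,.341,0,2.354,-1.099,.234,1.438],(449.4,-130.7,195.7),(2.751,-.068,1.593)),
(ctrl.read_state()['qpos'],ctrl.read_state()['eef_pos'],ctrl.read_state()['tool_rot'])]
def res(k):
    o=[]
    for q,p,e in D:
        P,R=fk(q,k); o+=list(P-p)+list(200*(R.T@Ro.from_euler('xyz',e).as_matrix()-np.eye(3)).ravel())
    return np.array(o)
best=min((least_squares(res,[285,420,315,300,0,0,0,a,b]) for a in(0,1.57,3.14,-1.57) for b in(0,1.57,3.14,-1.57)),key=lambda s:s.cost)
print(best.x,best.cost,res(best.x).reshape(-1,12)[:,:3]); np.save('k.npy',best.x)
```

```text
[  336.032   559.296   381.524   350.528   -10.966 -3962.115  3945.371
    -0.001     1.57 ] 0.7436811575622827 [[-0.149 -0.024  0.093]
 [ 0.479  0.143 -0.038]
 [-0.219 -0.111 -0.172]
 [ 0.016  0.134 -0.013]
 [-0.199  0.097  0.116]
 [-0.136 -0.078 -0.169]
 [ 0.082 -0.25   0.182]]
```

Add to kin.py:
```python
k=np.load('k.npy')
def ik(P,R,q0,m=.03,w=0.0):
    f=lambda q:np.concatenate([fk(q,k)[0]-P,200*(R.T@fk(q,k)[1]-np.eye(3)).ravel(),w*(q-q0)])
    s=least_squares(f,np.clip(q0,lo+m+1e-3,hi-m-1e-3),bounds=(lo+m,hi-m)); return s.x,np.abs(f(s.x)).max()
```

Run:
```python
from kin import *
np.set_printoptions(precision=2,suppress=True)
rng=np.random.default_rng(0)
seat=np.array([603.5,65.4,97.3]); n=-Rf[:,2]
for g in (80,115):
 for h_ in (0,90):
  for tilt in (-.3,0,.3):
   P=seat+h_*n-Rf@[g,0,0]; R=Rf@Ro.from_rotvec([0,tilt,0]).as_matrix()
   sol=[]
   for i in range(40):
    q,e=ik(P,R,rng.uniform(lo,hi))
    if e<.5: sol.append(q)
   print(g,h_,tilt,'R tool z',R[:,2],len(sol))
   # distinct, show extremes in q5 and closest to mid
   if sol:
    S=np.array(sol); i=np.argsort(S[:,4]); print(S[i[[0,len(i)//3,2*len(i)//3,-1]]])
```

```text
80 0 -0.3 R tool z [ 0.48 -0.3  -0.83] 25
[[ 0.34  0.91 -0.95  2.2   1.82  1.12 -1.94]
 [ 0.18  0.8  -0.67  2.21  1.84  0.9  -2.03]
 [-0.32  0.71  0.08  2.22  2.08  0.43 -2.39]
 [-0.85  0.99  0.98  2.24  4.05  0.4   1.78]]
80 0 0 R tool z [ 0.5   0.   -0.87] 30
[[ 0.7   1.02 -1.21  2.24  1.94  0.97 -1.73]
 [ 0.41  0.75 -0.65  2.25  2.19  0.52 -2.12]
 [-0.16  0.68  0.19  2.26  3.43  0.34  2.8 ]
 [-0.65  0.97  1.03  2.28  4.21  0.84  1.87]]
80 0 0.3 R tool z [ 0.48  0.3  -0.83] 20
[[ 0.92  1.07 -1.2   2.18  1.9   0.56 -1.45]
 [ 0.84  0.96 -1.02  2.19  2.03  0.39 -1.63]
 [ 0.4   0.73 -0.29  2.2   3.97  0.29  2.59]
 [ 0.2   0.71  0.    2.2   4.21  0.46  2.31]]
80 90 -0.3 R tool z [ 0.48 -0.3  -0.83] 26
[[ 0.45  0.79 -1.17  2.27  1.65  1.19 -1.86]
 [ 0.22  0.6  -0.74  2.28  1.66  0.84 -1.91]
 [-0.3   0.51  0.    2.29  1.74  0.44 -2.04]
 [-0.5   0.53  0.3   2.3   1.86  0.29 -2.17]]
80 90 0 R tool z [ 0.5   0.   -0.87] 26
[[ 0.72  0.72 -1.16  2.3   1.77  0.73 -1.73]
 [ 0.44  0.53 -0.67  2.31  1.97  0.38 -1.97]
 [-0.33  0.5   0.41  2.33  3.94  0.26  2.3 ]
 [-0.51  0.56  0.69  2.34  4.21  0.4
[... 869 characters left out ...]
0.25  2.17  4.21  0.31  2.41]]
115 90 -0.3 R tool z [ 0.48 -0.3  -0.83] 35
[[ 0.52  0.76 -1.13  2.29  1.68  1.11 -1.82]
 [ 0.25  0.57 -0.66  2.29  1.72  0.76 -1.9 ]
 [-0.35  0.51  0.2   2.31  1.96  0.32 -2.19]
 [-0.84  0.74  1.    2.32  4.13  0.28  1.89]]
115 90 0 R tool z [ 0.5   0.   -0.87] 31
[[ 0.83  0.76 -1.22  2.3   1.76  0.74 -1.63]
 [ 0.61  0.57 -0.79  2.3   1.92  0.41 -1.83]
 [ 0.44  0.51 -0.53  2.31  2.13  0.28 -2.05]
 [-0.36  0.54  0.59  2.33  4.21  0.38  2.1 ]]
115 90 0.3 R tool z [ 0.48  0.3  -0.83] 9
[[ 1.01  0.77 -1.1   2.23  1.54  0.26 -1.17]
 [ 1.02  0.77 -1.11  2.23  1.54  0.27 -1.17]
 [ 1.04  0.8  -1.15  2.23  1.55  0.31 -1.17]
 [ 1.05  0.81 -1.18  2.22  1.55  0.34 -1.17]]
```

Create sim.py:
```python
from kin import *
from scipy.spatial.transform import Slerp
np.set_printoptions(precision=2,suppress=True)
def run(q,W,N=10,quiet=False):
    P,R=fk(q,k); out=[q]
    for (P2,R2) in W:
        sl=Slerp([0,1],Ro.from_matrix([R,R2])); P2=np.array(P2,float)
        for t in np.linspace(0,1,N+1)[1:]:
            q2,e=ik(P+(P2-P)*t,sl(t).as_matrix(),q,.01,1.0)
            q=q2
        P,R=P2,R2; out.append(q)
        if not quiet: 
            a,b=fk(q,k); print(q,'err',np.abs(a-P).max().round(1),np.abs(b-R).max().round(3))
    return q
ry=lambda a:Ro.from_rotvec([0,a,0]).as_matrix(); rx=lambda a:Ro.from_rotvec([a,0,0]).as_matrix()
Rd=np.array([[0,1,0],[1,0,0],[0,0,-1.]])
hov=np.array([603.5,-50,97.3])+90*np.array([-.5,0,.866])
```

Run:
```python
from sim import *
q0=ctrl.read_state()['qpos']
for zz in (300,400):
  for xx in (600,700):
    for a in (-.8,-1.2):
      print(zz,xx,a)
      C=np.array([xx,-50,zz])
      run(q0,[(C,Rd),(C,Rd@ry(a)),(C,Rf@ry(a)),(hov+[0,0,60],Rf@ry(a)),(hov+[0,0,60],Rf@ry(-.3)),(hov,Rf),(hov+[45,0,-78],Rf)])
```

```text
300 600 -0.8
[-0.46  0.62  0.87  1.58 -0.5   1.18  0.51] err 0.0 0.0
[-0.96  0.98  1.24  1.62 -0.12  1.03  0.1 ] err 0.0 0.0
[-1.15  0.96  1.31  1.97 -0.07  0.48 -0.35] err 0.0 0.0
[-1.18  1.03  1.25  2.12 -0.13  0.32 -0.4 ] err 0.0 0.0
[-0.93  0.61  1.11  2.22 -1.09  0.24  0.89] err 4.6 0.032
[-0.19  0.46  0.36  2.18 -1.09  0.24  1.14] err 14.9 0.106
[-0.12  0.65  0.28  2.05 -1.09  0.24  1.12] err 18.6 0.164
300 600 -1.2
[-0.46  0.62  0.87  1.58 -0.5   1.18  0.51] err 0.0 0.0
[-1.05  1.25  1.31  1.62  0.04  1.03 -0.09] err 0.0 0.0
[-1.15  1.25  1.31  1.8   0.13  0.77 -0.68] err 0.0 0.0
[-1.19  1.33  1.26  1.92  0.08  0.67 -0.76] err 0.0 0.0
[-0.49  0.4   0.39  2.26  1.36  0.24 -1.55] err 0.0 0.0
[ 0.39  0.5  -0.46  2.31  2.22  0.25 -2.15] err 0.0 0.0
[ 0.42  0.73 -0.54  2.24  2.34  0.42 -2.21] err 0.0 0.0
300 700 -0.8
[-0.35  0.77  0.82  1.27 -0.55  1.32  0.45] err 0.0 0.0
[-0.8   1.07  1.18  1.32 -0.16  1.18  0.1 ] err 0.0 0.0
[-1.01  1.06  1.31  1.72 -0.24  0.6  -0.2 ] err 0.0 0.0
[-1.19  1.06  1.29  2.12 -0.29  0.33 -0.24] err 0.0 0.0
[-0.93  0.61  1.11  2.22 -1.09  0.24  0.89] e
[... 1463 characters left out ...]
0.0 0.0
[-1.01  0.9   1.31  1.61 -0.04  0.75 -0.27] err 0.0 0.0
[-1.18  1.03  1.24  2.12 -0.12  0.32 -0.41] err 0.0 0.0
[-0.93  0.61  1.11  2.22 -1.09  0.24  0.89] err 4.6 0.032
[-0.19  0.46  0.36  2.18 -1.09  0.24  1.14] err 14.9 0.106
[-0.12  0.65  0.28  2.05 -1.09  0.24  1.12] err 18.6 0.164
400 700 -1.2
[-0.33  0.72  0.85  1.08 -0.52  1.54  0.39] err 0.0 0.0
[-0.88  1.18  1.31  1.25  0.1   1.27  0.01] err 0.0 0.0
[-0.99  1.14  1.31  1.47  0.2   0.98 -0.57] err 0.0 0.0
[-1.19  1.32  1.24  1.92  0.11  0.68 -0.79] err 0.0 0.0
[-0.49  0.4   0.39  2.26  1.36  0.24 -1.55] err 0.0 0.0
[ 0.39  0.5  -0.46  2.31  2.22  0.25 -2.15] err 0.0 0.0
[ 0.42  0.73 -0.54  2.24  2.34  0.42 -2.21] err 0.0 0.0
```

{"api": "nudge_tcp", "payload": {
  "segments": [
    {"trans":[2,20,-35],"rot":[0.119,0,0],"finger_gap":0},
    {"trans":[2,16,-38],"rot":[0.119,0,0],"finger_gap":0},
    {"trans":[2,10,-38],"rot":[0.119,0,0],"finger_gap":0},
    {"trans":[2,5,-38],"rot":[0.119,0,0],"finger_gap":0},
    {"rot":[0,-0.15,0],"finger_gap":0},
    {"rot":[0,-0.15,0],"finger_gap":0},
    {"rot":[0,-0.15,0],"finger_gap":0},
    {"rot":[0,-0.15,0],"finger_gap":0},
    {"rot":[0,-0.15,0],"finger_gap":0},
    {"rot":[0,-0.15,0],"finger_gap":0},
    {"rot":[0,-0.15,0],"finger_gap":0},
    {"rot":[0,-0.15,0],"finger_gap":0}
  ]
}}

```text
clock: 10.1
eef_pos: [584.7, -43.9, 343.2]
tool_rot: [2.825, 1.145, 1.298]
force: [0.0, -0.1, -2.5]
width: 22.4
gripper_force: 60.2
```

Add to sim.py:
```python
def show():
    q=ctrl.read_state()['qpos']; R,p=tool(); print('q',q,'p',p); print(R); return q
```

Run:
```python
from sim import *
q=show(); P,R=tool()[1],tool()[0]
print(run(q,[(P,Rf@ry(-1.2)),(hov+[0,0,60],Rf@ry(-1.2)),(hov+[0,0,60],Rf@ry(-.3)),(hov,Rf),(hov+[45,0,-78],Rf)]))
```

```text
q [-1.11  1.11  1.29  1.7   0.15  0.98 -0.25] p [584.74 -43.91 343.22]
[[ 0.11  0.99  0.07]
 [ 0.4   0.02 -0.92]
 [-0.91  0.13 -0.39]]
[-1.18  1.15  1.31  1.81  0.23  0.82 -0.72] err 0.0 0.0
[-1.18  1.3   1.22  1.92  0.15  0.68 -0.83] err 0.0 0.0
[-0.49  0.4   0.39  2.26  1.36  0.24 -1.55] err 0.0 0.0
[ 0.39  0.5  -0.46  2.31  2.22  0.25 -2.15] err 0.0 0.0
[ 0.42  0.73 -0.54  2.24  2.34  0.42 -2.21] err 0.0 0.0
[ 0.42  0.73 -0.54  2.24  2.34  0.42 -2.21]
```

Run:
```python
from sim import *
togo(hov+[0,0,60],Rf@ry(-1.2)); togo(hov+[0,0,60],Rf@ry(-.3))
```

```text
rotvec [-0.13 -0.04  0.37] move cur axes [ 93.  -40.   46.2] move goal axes [ 72.7 -76.7  34.8] q [-1.11  1.11  1.29  1.7   0.15  0.98 -0.25] p [584.7 -43.9 343.2]
rotvec [-0.29  0.85  0.28] move cur axes [ 93.  -40.   46.2] move goal axes [ 17.9 -76.7  78.6] q [-1.11  1.11  1.29  1.7   0.15  0.98 -0.25] p [584.7 -43.9 343.2]
```

{"api": "nudge_tcp", "payload": {
  "segments": [
    {"rot":[-0.043,-0.013,0.123],"finger_gap":0},
    {"rot":[-0.043,-0.013,0.123],"finger_gap":0},
    {"rot":[-0.043,-0.013,0.123],"finger_gap":0},
    {"trans":[36,-38,17],"finger_gap":0},
    {"trans":[36,-38,17],"finger_gap":0},
    {"rot":[0,0.15,0],"finger_gap":0},
    {"rot":[0,0.15,0],"finger_gap":0},
    {"rot":[0,0.15,0],"finger_gap":0},
    {"rot":[0,0.15,0],"finger_gap":0}
  ]
}}

```text
clock: 11.0
eef_pos: [559.2, -49.0, 246.7]
tool_rot: [2.542, 0.506, 1.245]
force: [34.3, 14.3, -7.8]
width: 22.1
gripper_force: 60.2
```

Run:
```python
from sim import *
show(); togo(hov+[0,0,60],Rf@ry(-.3))
```

```text
q [-1.07  0.73  1.07  2.18  0.31  0.23 -0.7 ] p [559.24 -48.97 246.7 ]
[[ 0.28  0.87  0.41]
 [ 0.83 -0.01 -0.56]
 [-0.49  0.49 -0.72]]
rotvec [-0.01  0.29 -0.  ] move cur axes [ 4.5 -6.3  8.6] move goal axes [ 1.8 -6.4  9.4] q [-1.07  0.73  1.07  2.18  0.31  0.23 -0.7 ] p [559.2 -49.  246.7]
```

{"api": "nudge_tcp", "payload": {
  "segments": [
    {"finger_gap":0}
  ]
}}

```text
clock: 11.1
eef_pos: [556.1, -54.6, 250.6]
tool_rot: [2.54, 0.495, 1.23]
force: [-0.3, -0.7, -2.3]
width: 21.9
gripper_force: 60.5
```

Run:
```python
from sim import *
print(ctrl.read_state()['force'],ctrl.read_state()['torque'])
q=show(); togo(hov+[0,0,60],Rf@ry(-.3))
run(q,[(hov+[0,0,60],Rf@ry(-.4)),(hov+[0,0,60],Rf@ry(-.3)),(hov+[0,0,60],Rf@ry(-.2)),(hov,Rf),(hov+[45,0,-78],Rf)])
```

```text
[-0.35 -0.72 -2.31] [ 0.72  0.7  -0.02]
q [-1.06  0.72  1.07  2.18  0.31  0.24 -0.7 ] p [556.13 -54.57 250.65]
[[ 0.29  0.87  0.4 ]
 [ 0.83 -0.02 -0.56]
 [-0.48  0.5  -0.73]]
rotvec [-0.01  0.29 -0.02] move cur axes [11.8 -5.7  9.6] move goal axes [ 8.7 -5.6 12.5] q [-1.06  0.72  1.07  2.18  0.31  0.24 -0.7 ] p [556.1 -54.6 250.6]
[-0.73  0.48  0.63  2.24  1.22  0.24 -1.48] err 0.0 0.0
[-0.49  0.4   0.39  2.26  1.36  0.24 -1.55] err 0.0 0.0
[-0.17  0.35  0.06  2.26  1.43  0.24 -1.54] err 0.0 0.0
[ 0.43  0.5  -0.52  2.31  2.15  0.27 -2.07] err 0.0 0.0
[ 0.45  0.74 -0.59  2.24  2.28  0.45 -2.14] err 0.0 0.0
```

{"api": "nudge_tcp", "payload": {
  "segments": [
    {"rot":[0,0.07,0],"finger_gap":0},
    {"rot":[0,0.07,0],"finger_gap":0},
    {"rot":[0,0.07,0],"finger_gap":0},
    {"rot":[0,0.07,0],"finger_gap":0},
    {"finger_gap":0}
  ]
}}

```text
clock: 11.6
eef_pos: [557.6, -54.0, 246.0]
tool_rot: [2.602, 0.299, 1.377]
force: [0.1, -2.2, -2.3]
width: 22.2
gripper_force: 60.5
```

Run:
```python
from sim import *
q=show(); togo(hov+[0,0,60],Rf)
```

```text
q [-0.66  0.42  0.59  2.23  1.04  0.24 -1.27] p [557.65 -53.99 245.99]
[[ 0.18  0.87  0.46]
 [ 0.94 -0.02 -0.35]
 [-0.3   0.49 -0.82]]
rotvec [-0.01  0.35 -0.01] move cur axes [ 7.1 -4.6  7.8] move goal axes [ 4.  -4.6  9.7] q [-0.66  0.42  0.59  2.23  1.04  0.24 -1.27] p [557.6 -54.  246. ]
```

Working as simulated; q5 is on the right side now. I'll finish the tilt.

{"api": "nudge_tcp", "payload": {
  "segments": [
    {"rot":[0,0.07,0],"finger_gap":0},
    {"rot":[0,0.07,0],"finger_gap":0},
    {"rot":[0,0.07,0],"finger_gap":0},
    {"rot":[0,0.07,0],"finger_gap":0},
    {"rot":[0,0.07,0],"finger_gap":0},
    {"finger_gap":0},
    {"finger_gap":0}
  ]
}}

```text
clock: 12.3
eef_pos: [557.3, -51.9, 238.2]
tool_rot: [2.643, 0.074, 1.514]
force: [-0.3, -0.0, -1.6]
width: 21.8
gripper_force: 60.5
```

Run:
```python
from sim import *
q=show(); togo(hov,Rf)
```

```text
q [ 0.22  0.34 -0.31  2.23  1.19  0.24 -1.21] p [557.25 -51.9  238.21]
[[ 0.06  0.88  0.47]
 [ 1.   -0.01 -0.09]
 [-0.07  0.48 -0.88]]
rotvec [-0.03  0.09 -0.01] move cur axes [  6.6 -29.   55.6] move goal axes [  1.9 -30.4  55.2] q [ 0.22  0.34 -0.31  2.23  1.19  0.24 -1.21] p [557.3 -51.9 238.2]
```

{"api": "nudge_tcp", "payload": {
  "segments": [
    {"trans":[2,-10,12],"rot":[-0.01,0.03,0],"finger_gap":0},
    {"trans":[2,-10,12],"rot":[-0.01,0.03,0],"finger_gap":0},
    {"trans":[2,-10,14],"rot":[-0.01,0.03,-0.01],"finger_gap":0},
    {"finger_gap":0},
    {"finger_gap":0},
    {"finger_gap":0}
  ]
}}

```text
clock: 12.9
eef_pos: [552.0, -48.0, 202.1]
tool_rot: [2.62, 0.024, 1.559]
force: [0.0, 0.6, -2.2]
width: 22.4
gripper_force: 60.6
```

Run:
```python
from sim import *
q=show(); togo(hov,Rf)
im,p=snap('w3'); cv2.imwrite('pics/w3b.png',cv2.resize(im,(800,600),interpolation=cv2.INTER_CUBIC))
```

```text
q [ 0.43  0.44 -0.54  2.3   1.85  0.26 -1.8 ] p [552.03 -48.03 202.1 ]
[[ 0.01  0.87  0.5 ]
 [ 1.    0.   -0.03]
 [-0.02  0.5  -0.87]]
rotvec [-0.    0.03  0.  ] move cur axes [-1.3 -7.8 26.6] move goal axes [-2.  -7.8 26.5] q [ 0.43  0.44 -0.54  2.3   1.85  0.26 -1.8 ] p [552.  -48.  202.1]
```

View pics/w3b.png

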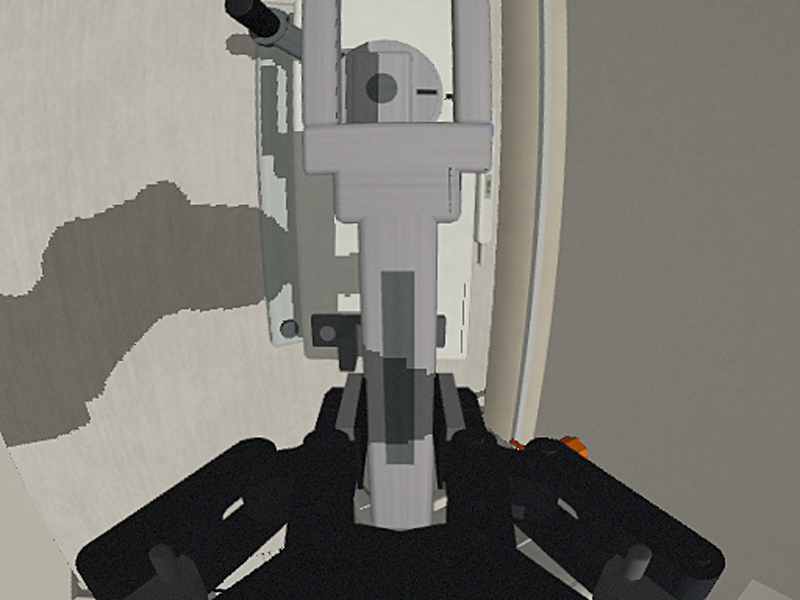

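The spanner is held straight, with its axis at x≈399 and throat at y≈122. Through the jaw the head is visible, with its boss at (381,88) and the mark at (427,92). The rest is at (345,335) and the lever post at (245,12). I'll zoom in for the accurate alignment.

Run:
```python
from h import *
im=cv2.imread('pics/w3.png')[0:100,185:325]
a=(255*(im/255.)**.6).astype(np.uint8)
cv2.imwrite('pics/c3.png',cv2.resize(a,None,fx=5.7,fy=5.7,interpolation=cv2.INTER_CUBIC))
```

```text
(no output)
```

View pics/c3.png

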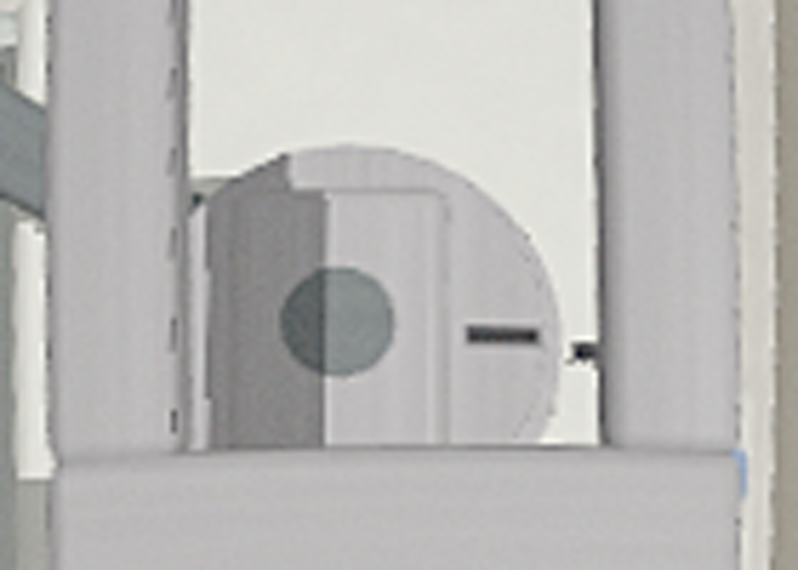

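The zoomed crop (×5.7, offset (185,0)) shows the prong inner edges at x=180 and 607, outer edges at 52 and 737, and the throat at y=452. The boss centre is at (338,322), the head top edge at y≈190 and the flange mark at (467–540,334).

Run:
```python
from h import *
np.set_printoptions(precision=2,suppress=True)
d=np.load('pics/w1.npz'); p1=(d['R'],d['p']); d=np.load('pics/w3.npz'); p3=(d['R'],d['p'])
B=lambda x,y:((x-300-.5)/5.5+295,(y-.5)/5.5+85)
C=lambda x,y:(185+(x-.5)/5.7,(y-.5)/5.7)
for nm,b,c in (('boss',(460,238),(338,322)),('headTopRight',(543,133),(443,190)),('mark in',(575,243),(467,334)),('mark out',(628,245),(540,334))):
    print(nm,tri(ray('wrist',B(*b),p1),ray('wrist',C(*c),p3)))
# top camera check for boss
print('proj boss in top',proj('top',(595,65.3,111)),'scene',proj('scene',(595,65.3,111)))
# spanner in tool frame
H=ctrl.calibration('wrist')['hand_eye']; R,p=p3
for zt in (-6,-9,-12):
    print(zt,[ (R.T@(plane(*ray('wrist',C(*q),p3),R[:,2],R[:,2]@p+zt)-p)).round(1) for q in((180,452),(607,452),(52,440),(737,440),(180,30),(595,30))])
    e=[R.T@(plane(*ray('wrist',((x)/1.5625,y/1.5625),p3),R[:,2],R[:,2]@p+zt)-p) for x,y in((364,230),(436,230))]; print(e)
# boss/marks in goal axes on plane n=36 above face for seat z 97.3
```

```text
boss [594.77  65.22 111.24]
headTopRight [609.12  85.48 115.11]
mark in [618.22  65.03 107.58]
mark out [627.33  65.43 112.97]
proj boss in top [241.61 186.09] scene [218.33 198.66]
-6 [array([ 90.2, -16.7,  -6. ]), array([90.2, 17.3, -6. ]), array([ 91.7, -27.1,  -6. ]), array([91.6, 27.8, -6. ]), array([126.1, -16.8,  -6. ]), array([126. ,  16.4,  -6. ])]
[array([58.43, -9.49, -6.  ]), array([58.43, 11.98, -6.  ])]
-9 [array([ 90. , -16.3,  -9. ]), array([90. , 16.9, -9. ]), array([ 91.4, -26.5,  -9. ]), array([91.4, 27.2, -9. ]), array([125.1, -16.4,  -9. ]), array([125. ,  16.1,  -9. ])]
[array([58.91, -9.26, -9.  ]), array([58.91, 11.74, -9.  ])]
-12 [array([ 89.8, -15.9, -12. ]), array([ 89.8,  16.6, -12. ]), array([ 91.2, -25.8, -12. ]), array([ 91.1,  26.6, -12. ]), array([124.1, -16. , -12. ]), array([124. ,  15.7, -12. ])]
[array([ 59.39,  -9.03, -12.  ]), array([ 59.39,  11.5 , -12.  ])]
```

Run:
```python
from sim import *
n=-Rf[:,2]; F=np.array([602,-50.8,98.6]); togo(F+26*n); togo(F)
q=ctrl.read_state()['qpos']; run(q,[(F+26*n,Rf),(F,Rf)])
```

```text
rotvec [-0.    0.03  0.  ] move cur axes [-0.2 -8.5 88.9] move goal axes [-2.5 -8.7 88.8] q [ 0.43  0.44 -0.54  2.3   1.85  0.26 -1.8 ] p [552.1 -48.3 202.4]
rotvec [-0.    0.03  0.  ] move cur axes [  0.5  -8.5 114.9] move goal axes [ -2.5  -8.7 114.8] q [ 0.43  0.44 -0.54  2.3   1.85  0.26 -1.8 ] p [552.1 -48.3 202.4]
[ 0.53  0.7  -0.7   2.27  2.15  0.47 -2.01] err 0.0 0.0
[ 0.52  0.77 -0.7   2.24  2.19  0.51 -2.03] err 0.0 0.0
```

{"api": "nudge_tcp", "payload": {
  "segments": [
    {"rot":[0,0.015,0],"finger_gap":0},
    {"trans":[-1,-3,20],"rot":[0,0.013,0],"finger_gap":0},
    {"trans":[-1,-3,25],"finger_gap":0},
    {"trans":[0,-2.5,25],"finger_gap":0},
    {"trans":[0,0,12],"finger_gap":0},
    {"trans":[0,0,5],"finger_gap":0},
    {"finger_gap":0},
    {"finger_gap":0}
  ]
}}

```text
clock: 13.75
eef_pos: [587.5, -51.6, 122.9]
tool_rot: [2.619, -0.0, 1.572]
force: [0.9, -0.3, -3.0]
width: 22.1
gripper_force: 60.5
```

Run:
```python
from sim import *
n=-Rf[:,2]; F=np.array([602,-50.8,98.6]); togo(F+26*n)
im,p=snap('w4'); print(ctrl.read_state()['force'])
c=im[0:100,185:325]; c=(255*(c/255.)**.6).astype(np.uint8)
cv2.imwrite('pics/c4.png',cv2.resize(c,None,fx=5.7,fy=5.7,interpolation=cv2.INTER_CUBIC))
```

```text
rotvec [-0. -0.  0.] move cur axes [0.8 0.4 2.3] move goal axes [0.8 0.4 2.3] q [ 0.54  0.7  -0.71  2.27  2.13  0.47 -1.99] p [587.5 -51.6 122.9]
[-1.   -1.06 -2.49]
```

View pics/c4.png

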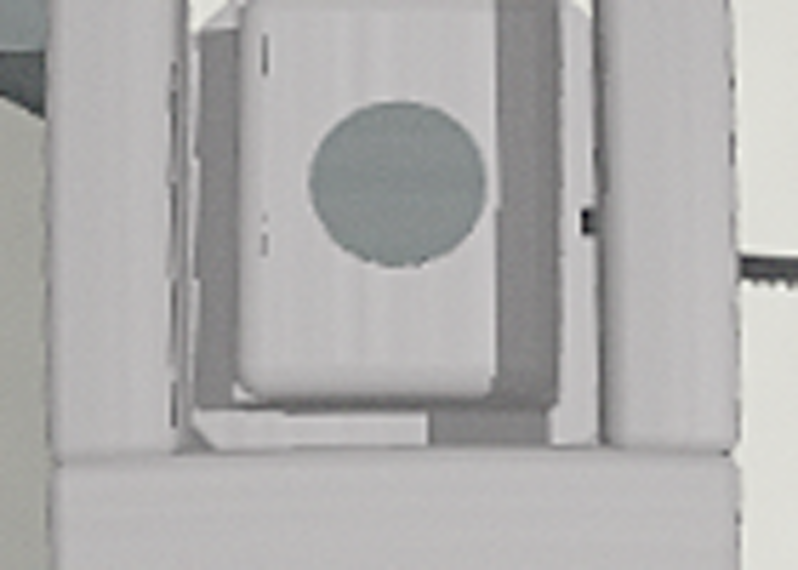

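The jaw now frames the head. The boss is at (398,184) and the head outline runs x 240–555 (centre 397.5). The jaw's inner edges are at 180 and 607 (centre 393.5) and the throat is at y=452.

Run:
```python
from sim import *
d=np.load('pics/w4.npz'); p4=(d['R'],d['p']); R,p=p4
C=lambda x,y:(185+(x-.5)/5.7,(y-.5)/5.7)
t=lambda q,zt:(R.T@(plane(*ray('wrist',C(*q),p4),R[:,2],R[:,2]@p+zt)-p))
for zt in (11,13,15): print('boss',t((398,184),zt),'headL',t((240,200),zt),'headR',t((555,200),zt),'bottom',t((370,398),zt))
for q in ((180,440),(607,440),(180,30),(598,30),(52,30),(733,30),(52,440),(738,440)): print(q,t(q,-7.5))
o,_=ray('wrist',(255,195),p4); print('cam',R.T@(o-p))
d=np.load('pics/w1.npz'); B=((460-300.5)/5.5+295,(237.5)/5.5+85)
print('tri',tri(ray('wrist',B,(d['R'],d['p'])),ray('wrist',C(398,184),p4)))
```

```text
boss [116.12   0.61  11.  ] headL [114.85 -13.46  11.  ] headR [114.81  14.57  11.  ] bottom [96.1  -1.88 11.  ]
boss [116.59   0.6   13.  ] headL [115.29 -13.65  13.  ] headR [115.26  14.75  13.  ] bottom [96.31 -1.92 13.  ]
boss [117.05   0.59  15.  ] headL [115.74 -13.84  15.  ] headR [115.71  14.92  15.  ] bottom [96.51 -1.96 15.  ]
(180, 440) [ 91.12 -16.47  -7.5 ]
(607, 440) [91.07 17.08 -7.5 ]
(180, 30) [125.65 -16.59  -7.5 ]
(598, 30) [125.52  16.47  -7.5 ]
(52, 30) [126.42 -26.96  -7.5 ]
(733, 30) [126.26  27.35  -7.5 ]
(52, 440) [ 91.58 -26.76  -7.5 ]
(738, 440) [91.51 27.58 -7.5 ]
cam [  80.36    1.14 -143.12]
tri [594.78  65.24 111.2 ]
```

{"api": "nudge_tcp", "payload": {
  "segments": [
    {"trans":[0.4,0.4,5],"finger_gap":0},
    {"trans":[0,0,5],"finger_gap":0},
    {"trans":[0,0,4],"finger_gap":0},
    {"trans":[0,0,3],"finger_gap":0},
    {"finger_gap":0}
  ]
}}

```text
clock: 14.3
eef_pos: [596.1, -51.3, 107.0]
tool_rot: [2.621, -0.001, 1.572]
force: [-0.1, -0.1, -2.7]
width: 22.1
gripper_force: 60.5
```

{"api": "nudge_tcp", "payload": {
  "segments": [
    {"trans":[0,0,3],"finger_gap":0},
    {"trans":[0,0,2],"finger_gap":0},
    {"finger_gap":0}
  ]
}}

```text
clock: 14.6
eef_pos: [598.7, -51.3, 103.0]
tool_rot: [2.62, -0.001, 1.572]
force: [0.3, -0.7, -2.4]
width: 21.7
gripper_force: 60.5
```

```bash
python3 -c "
from sim import *
togo([602,-50.8,98.6])"
```

```text
rotvec [-0. -0.  0.] move cur axes [0.5 0.7 5.5] move goal axes [0.5 0.7 5.5] q [ 0.54  0.76 -0.72  2.25  2.16  0.51 -2.  ] p [598.7 -51.3 103. ]
```

{"api": "nudge_tcp", "payload": {
  "segments": [
    {"trans":[0,0,2],"finger_gap":0},
    {"trans":[0,0,2],"finger_gap":0},
    {"finger_gap":0}
  ]
}}

```text
clock: 14.9
eef_pos: [600.7, -51.3, 99.7]
tool_rot: [2.62, -0.001, 1.572]
force: [-0.1, -0.8, -1.4]
width: 22.2
gripper_force: 60.7
```

{"api": "nudge_tcp", "payload": {
  "segments": [
    {"trans":[0,0,1],"finger_gap":0},
    {"trans":[0,0,1],"finger_gap":0},
    {"finger_gap":0}
  ]
}}

```text
clock: 15.2
eef_pos: [601.3, -51.3, 98.8]
tool_rot: [2.619, -0.0, 1.572]
force: [-6.3, -1.5, 9.2]
width: 22.1
gripper_force: 62.0
```

{"api": "nudge_tcp", "payload": {
  "segments": [
    {"trans":[0,0,-0.5],"finger_gap":30},
    {"finger_gap":45},
    {"finger_gap":60},
    {"finger_gap":60},
    {"finger_gap":60},
    {"trans":[0,0,-20],"finger_gap":60},
    {"trans":[0,0,-30],"finger_gap":60},
    {"trans":[0,0,-30],"finger_gap":60},
    {"finger_gap":60},
    {"finger_gap":60}
  ]
}}

```text
clock: 16.2
eef_pos: [561.9, -51.7, 168.6]
tool_rot: [2.618, 0.0, 1.572]
force: [0.1, 0.1, -0.5]
width: 60.1
gripper_force: 0.0
```

Run:
```python
from sim import *
im,p=snap('w5'); show(); cv2.imwrite('pics/w5b.png',cv2.resize(im,(800,600),interpolation=cv2.INTER_CUBIC))
```

```text
q [ 0.54  0.56 -0.68  2.3   2.03  0.36 -1.93] p [561.84 -51.6  167.81]
[[-0.    0.87  0.5 ]
 [ 1.    0.    0.  ]
 [ 0.    0.5  -0.87]]
```

View pics/w5b.png

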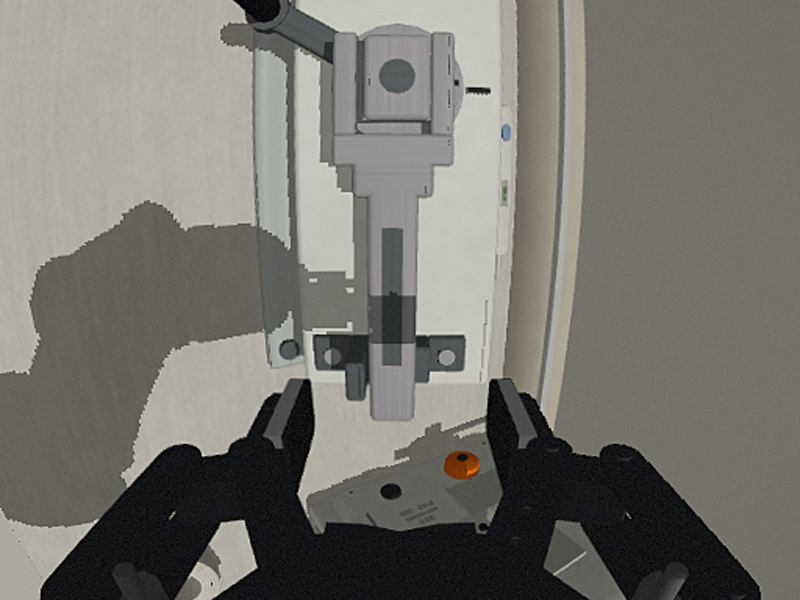

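The spanner is fitted: the head sits in the jaw with its boss at (397,75), and the handle lies on the ledge by the lip at (357,380). The flange mark lines up with the plate mark at (478,90). The gripper is clear, and the post base is at about (285,20). Next is the post position, from w1 and w3.

Run:
```python
from sim import *
n=-Rf[:,2]; u=Rf[:,1]; seat=np.array([602.8,65.2,97.3])
def inface(P): d=P-seat; return np.array([d@u,d[1],d@n+20])
for f,uv in (('w1',(400,130)),('w3',(240,7))):
    d=np.load(f'pics/{f}.npz'); p=(d['R'],d['p'])
    P=plane(*ray('wrist',np.array(uv)/1.5625,p),n,n@seat+42); a=inface(P); print(f,a,np.hypot(*a[:2]),np.degrees(np.arctan2(a[1],a[0])))
d=np.load('pics/w1.npz'); p=(d['R'],d['p'])
for th in (130,135,140,145,150):
    Q=seat+80*(np.cos(np.radians(th))*u+np.sin(np.radians(th))*np.array([0,1,0]))
    print(th,'top',proj('wrist',Q+42*n,p)*1.5625,'base',proj('wrist',Q-8*n,p)*1.5625)
```

```text
w1 [-65.1   44.66  62.  ] 78.94835525647875 145.5493457980703
w3 [-65.95  41.83  62.  ] 78.09040362772944 147.61527829286155
130 top [418.69 104.19] base [450.55 111.38]
135 top [411.56 111.66] base [444.11 117.75]
140 top [405.13 119.68] base [438.28 124.63]
145 top [399.43 128.18] base [433.07 131.97]
150 top [394.47 137.11] base [428.52 139.71]
```

Add to sim.py:
```python
n=-Rf[:,2]; u=Rf[:,1]; v=Rf[:,0]; seat=np.array([602.8,65.2,97.3])
W=lambda a,b,c: seat+a*u+b*v+(c-20)*n
def face(): d=tool()[1]-seat; return np.array([d@u,d@v,d@n+20])
post=lambda th: 80*np.array([np.cos(np.radians(th)),np.sin(np.radians(th))])
```

Run:
```python
from sim import *
q=show(); print(face())
for a in (0,.4):
    R=Rf@Ro.from_rotvec([0,0,-a]).as_matrix(); dirn=R[:,1]; du,dv=dirn@u,dirn@v; print('push dir',du,dv)
    q0=run(q,[(W(0,-100,105),R),(W(-93,33.5,105),R),(W(-93,33.5,38),R)])
    run(q0,[(W(*(post(t)-23*np.array([du,dv])),38),R) for t in (145,125,105,81)])
```

```text
q [ 0.54  0.56 -0.68  2.3   2.03  0.36 -1.93] p [561.84 -51.6  167.81]
[[-0.    0.87  0.5 ]
 [ 1.    0.    0.  ]
 [ 0.    0.5  -0.87]]
[  -0.22 -116.8   101.55]
push dir 1.0 0.0
[ 0.5   0.55 -0.69  2.31  2.    0.38 -1.94] err 0.0 0.0
[ 0.36  0.87 -1.24  2.46  1.82  1.08 -2.18] err 6.2 0.025
[ 0.36  1.09 -1.22  2.45  2.    1.26 -2.21] err 0.0 0.0
[ 0.34  1.09 -1.22  2.43  1.98  1.26 -2.21] err 0.0 0.0
[ 0.31  1.07 -1.23  2.37  1.94  1.24 -2.16] err 0.0 0.0
[ 0.31  1.05 -1.24  2.3   1.89  1.2  -2.09] err 0.0 0.0
[ 0.33  1.02 -1.24  2.22  1.84  1.15 -1.98] err 0.0 0.0
push dir 0.9210609940028852 0.38941834230865047
[ 0.43  0.53 -0.58  2.31  2.09  0.32 -1.64] err 0.0 0.0
[ 0.36  0.87 -1.24  2.46  1.82  1.08 -1.78] err 6.2 0.026
[ 0.36  1.09 -1.22  2.45  2.    1.26 -1.81] err 0.0 0.0
[ 0.36  1.09 -1.22  2.43  1.99  1.25 -1.79] err 0.0 0.0
[ 0.34  1.07 -1.23  2.37  1.94  1.22 -1.74] err 0.0 0.0
[ 0.33  1.04 -1.24  2.3   1.9   1.19 -1.67] err 0.0 0.0
[ 0.36  1.01 -1.24  2.22  1.85  1.14 -1.57] err 0.0 0.0
```

Run:
```python
from sim import *
q=ctrl.read_state()['qpos']
R=Rf@rx(.25)@Ro.from_rotvec([0,0,-.4]).as_matrix(); dirn=R[:,1]; du,dv=dirn@u,dirn@v; print('push dir',du,dv,dirn@n)
q0=run(q,[(W(0,-100,105),R),(W(-93,30,105),R),(W(-93,30,38),R)])
run(q0,[(W(*(post(t)-23*np.array([du,dv])),38),R) for t in (145,125,105,81)])
togo(W(-93,30,105),R)
```

```text
push dir 0.8924274382425491 0.3894183423086504 -0.22787413663122025
[ 0.59  0.62 -0.86  2.07  1.02  0.58 -0.57] err 0.0 0.0
[ 0.19  0.6  -0.73  2.29  1.39  0.5  -1.29] err 0.0 0.0
[ 0.16  0.75 -0.68  2.24  1.62  0.52 -1.46] err 0.0 0.0
[ 0.15  0.75 -0.68  2.22  1.58  0.52 -1.42] err 0.0 0.0
[ 0.13  0.75 -0.69  2.16  1.46  0.54 -1.32] err 0.0 0.0
[ 0.13  0.75 -0.72  2.09  1.34  0.58 -1.19] err 0.0 0.0
[ 0.16  0.75 -0.76  2.01  1.23  0.63 -1.05] err 0.0 0.0
rotvec [ 0.25  0.05 -0.4 ] move cur axes [146.8 -92.7  -3.1] move goal axes [170.6 -26.4  19.6] q [ 0.54  0.56 -0.68  2.3   2.03  0.36 -1.93] p [561.8 -51.6 167.8]
```

{"api": "nudge_tcp", "payload": {
  "segments": [
    {"trans":[0,0,-3],"rot":[0.062,0.012,-0.1],"finger_gap":0},
    {"trans":[0,0,-3],"rot":[0.063,0.012,-0.1],"finger_gap":0},
    {"trans":[0,0,-2],"rot":[0.063,0.012,-0.1],"finger_gap":0},
    {"trans":[0,0,-2],"rot":[0.062,0.012,-0.1],"finger_gap":0},
    {"trans":[30,-5,4],"finger_gap":0},
    {"trans":[35,-5,4],"finger_gap":0},
    {"trans":[35,-5,4],"finger_gap":0},
    {"trans":[35,-5,4],"finger_gap":0},
    {"trans":[35,-6,4],"finger_gap":0},
    {"finger_gap":0},
    {"finger_gap":0}
  ]
}}

```text
clock: 17.35
eef_pos: [511.7, 102.8, 123.4]
tool_rot: [2.759, 0.083, 1.732]
force: [-0.1, 0.2, -0.4]
width: 0.2
gripper_force: 0.0
```

Run:
```python
from sim import *
q=show(); R=Rf@rx(.25)@Ro.from_rotvec([0,0,-.4]).as_matrix(); print(face())
togo(W(-93,30,80),R); togo(W(-93,30,38),R)
```

```text
q [ 0.07  0.61 -0.61  2.31  1.72  0.49 -1.85] p [511.74 102.81 123.44]
[[-0.16  0.91  0.38]
 [ 0.98  0.18 -0.02]
 [-0.08  0.37 -0.92]]
[-65.79  37.61  88.16]
rotvec [ 0.11  0.05 -0.22] move cur axes [ -2.7 -26.8  11.8] move goal axes [  2.5 -25.4  14.6] q [ 0.07  0.61 -0.61  2.31  1.72  0.49 -1.85] p [511.7 102.8 123.4]
rotvec [ 0.11  0.05 -0.22] move cur axes [ -3.  -21.2  53.4] move goal axes [ -1.6 -15.8  55.3] q [ 0.07  0.61 -0.61  2.31  1.72  0.49 -1.85] p [511.7 102.8 123.4]
```

{"api": "nudge_tcp", "payload": {
  "segments": [
    {"trans":[0,-14,0],"rot":[0.03,0.015,-0.055],"finger_gap":0},
    {"trans":[0,-13,0],"rot":[0.03,0.015,-0.055],"finger_gap":0},
    {"rot":[0.03,0.01,-0.055],"finger_gap":0},
    {"rot":[0.02,0.01,-0.055],"finger_gap":0},
    {"finger_gap":0},
    {"finger_gap":0}
  ]
}}

```text
clock: 17.95
eef_pos: [487.9, 95.2, 115.0]
tool_rot: [2.888, 0.105, 1.952]
force: [0.1, -0.8, -0.1]
width: -0.0
gripper_force: 0.0
```

Run:
```python
from sim import *
R=Rf@rx(.25)@Ro.from_rotvec([0,0,-.4]).as_matrix(); print(face())
togo(W(-93,30,38),R)
```

```text
[-90.69  30.01  92.77]
rotvec [ 0.    0.   -0.01] move cur axes [-4.3 10.4 53.6] move goal axes [-4.4 10.4 53.6] q [ 0.08  0.59 -0.55  2.28  1.41  0.39 -1.3 ] p [487.9  95.2 115. ]
```

{"api": "nudge_tcp", "payload": {
  "segments": [
    {"trans":[-1.5,1.7,18.3],"finger_gap":0},
    {"trans":[-1.5,1.7,18.3],"finger_gap":0},
    {"trans":[-1.4,1.7,18.3],"finger_gap":0},
    {"finger_gap":0},
    {"finger_gap":0}
  ]
}}

```text
clock: 18.45
eef_pos: [507.9, 94.3, 63.8]
tool_rot: [2.889, 0.104, 1.955]
force: [-0.1, 0.7, 0.1]
width: -0.3
gripper_force: 0.0
```

Run:
```python
from sim import *
R,p=tool(); print(face(),ctrl.read_state()['force'])
d=R[:,1]; D=np.array([d@u,d@v]); D/=np.linalg.norm(D); print('D',D)
prev=p
for t in (145,135,125,115,105,95,88,81,75):
    w=W(*(post(t)-29*D),38); print(t,(R.T@(w-prev)).round(1)); prev=w
im,pp=snap('w6'); cv2.imwrite('pics/w6b.png',cv2.resize(im,(800,600)))
```

```text
[-98.93  29.06  38.46] [-0.13  0.72  0.07]
D [0.92 0.4 ]
145 [ 2.3  8.2 -1.2]
135 [ 6.5 12.1 -2.2]
125 [ 4.3 13.  -2.6]
115 [ 1.9 13.5 -3. ]
105 [-0.5 13.6 -3.2]
95 [-2.9 13.2 -3.4]
88 [-3.4  8.8 -2.4]
81 [-4.5  8.3 -2.4]
75 [-4.7  6.6 -2. ]
```

View pics/w6b.png

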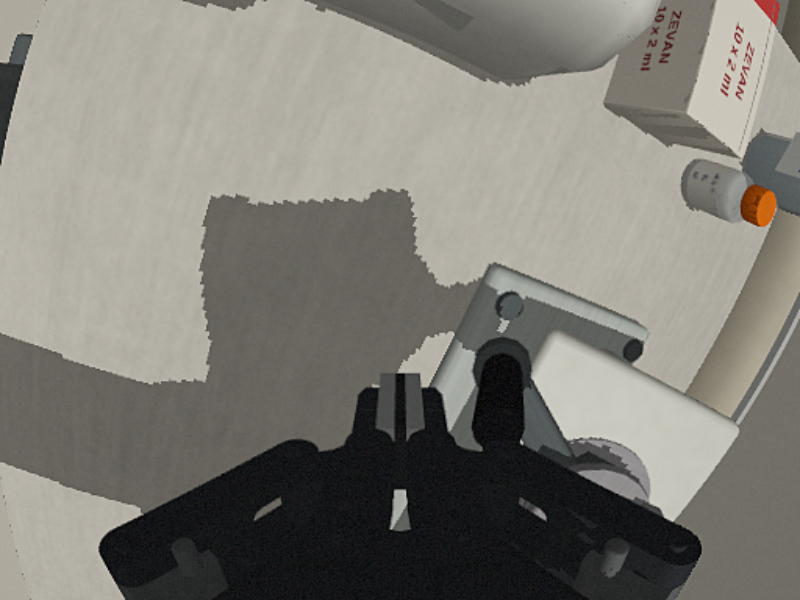

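The finger tips are at about (400,385) and the post at about (500,400) is just to their pushing side, with nothing in between. I'll raise slightly to keep the linkage clear of the post, then sweep.

{"api": "nudge_tcp", "payload": {
  "segments": [
    {"trans":[0,0,-8],"finger_gap":0},
    {"trans":[1.2,4,-0.6],"finger_gap":0},
    {"trans":[1.2,4,-0.6],"finger_gap":0},
    {"trans":[3.2,6,-1.1],"finger_gap":0},
    {"trans":[3.2,6,-1.1],"finger_gap":0},
    {"trans":[2.2,6.5,-1.3],"finger_gap":0},
    {"trans":[2.2,6.5,-1.3],"finger_gap":0},
    {"finger_gap":0}
  ]
}}

```text
clock: 19.3
eef_pos: [526.3, 120.1, 83.6]
tool_rot: [2.892, 0.102, 1.957]
force: [-7.0, 0.6, -1.1]
width: -0.1
gripper_force: 2.9
```

Run:
```python
from sim import *
print(face(),tool()[0]); s=ctrl.read_state(); print(s['force'],s['torque'])
```

```text
[-73.11  54.94  46.42] [[-0.37  0.89  0.27]
 [ 0.92  0.39  0.  ]
 [-0.1   0.25 -0.96]]
[-7.04  0.55 -1.09] [0.07 1.58 0.02]
```

{"api": "nudge_tcp", "payload": {
  "segments": [
    {"trans":[1,6.8,-1.5],"finger_gap":0},
    {"trans":[1,6.8,-1.5],"finger_gap":0},
    {"trans":[-0.2,6.8,-1.6],"finger_gap":0},
    {"trans":[-0.3,6.8,-1.6],"finger_gap":0},
    {"trans":[-1.4,6.6,-1.7],"finger_gap":0},
    {"trans":[-1.5,6.6,-1.7],"finger_gap":0},
    {"finger_gap":0}
  ]
}}

```text
clock: 20.0
eef_pos: [560.7, 135.0, 103.2]
tool_rot: [2.891, 0.102, 1.957]
force: [-5.0, 0.7, -1.1]
width: -0.1
gripper_force: 2.0
```

Run:
```python
from sim import *
f=face(); s=ctrl.read_state(); print(f,s['force'],s['torque'],s['qpos'])
for t in (95,88,81): print(t,post(t)-26.5*np.array([.92,.4]))
```

```text
[-33.52  69.82  46.14] [-5.05  0.67 -1.07] [0.18 1.21 0.07] [ 0.05  0.69 -0.57  2.08  1.21  0.48 -1.08]
95 [-31.35  69.1 ]
88 [-21.59  69.35]
81 [-11.87  68.42]
```

{"api": "nudge_tcp", "payload": {
  "segments": [
    {"trans":[-1.7,4.4,-1.2],"finger_gap":0},
    {"trans":[-1.7,4.4,-1.2],"finger_gap":0},
    {"trans":[-2.2,4.2,-1.2],"finger_gap":0},
    {"finger_gap":0}
  ]
}}

```text
clock: 20.4
eef_pos: [573.1, 134.5, 110.2]
tool_rot: [2.892, 0.102, 1.957]
force: [-5.2, 1.3, -1.5]
width: 0.0
gripper_force: 2.3
```

{"api": "nudge_tcp", "payload": {
  "segments": [
    {"trans":[-2.2,4.2,-1.2],"finger_gap":0},
    {"finger_gap":0}
  ]
}}

```text
clock: 20.6
eef_pos: [577.2, 133.9, 112.6]
tool_rot: [2.892, 0.103, 1.957]
force: [-5.6, 1.1, -1.1]
width: 0.0
gripper_force: 2.4
```

{"api": "nudge_tcp", "payload": {
  "segments": [
    {"trans":[-1.5,3,-1],"finger_gap":0},
    {"finger_gap":0}
  ]
}}

```text
clock: 20.8
eef_pos: [579.9, 133.6, 114.3]
tool_rot: [2.892, 0.103, 1.957]
force: [-5.7, 0.4, -2.1]
width: -0.2
gripper_force: 2.5
```

```bash
python3 -c "
from sim import *
print(face(),ctrl.read_state()['torque'])"
```

```text
[-11.3   68.42  46.18] [0.17 1.44 0.14]
```

{"api": "nudge_tcp", "payload": {
  "segments": [
    {"trans":[-2,3.2,-1],"finger_gap":0},
    {"finger_gap":0}
  ]
}}

```text
clock: 21.0
eef_pos: [583.3, 132.9, 116.3]
tool_rot: [2.892, 0.103, 1.957]
force: [-5.8, 0.7, -2.2]
width: 0.2
gripper_force: 2.5
```

{"api": "nudge_tcp", "payload": {
  "segments": [
    {"trans":[-1.8,2.8,-0.9],"finger_gap":0},
    {"finger_gap":0}
  ]
}}

```text
clock: 21.2
eef_pos: [586.1, 132.3, 117.9]
tool_rot: [2.893, 0.103, 1.957]
force: [-5.8, 0.5, -2.8]
width: -0.2
gripper_force: 2.5
```

{"api": "nudge_tcp", "payload": {
  "segments": [
    {"trans":[-1.8,2.8,-0.9],"finger_gap":0},
    {"finger_gap":0}
  ]
}}

```text
clock: 21.4
eef_pos: [588.8, 131.7, 119.5]
tool_rot: [2.893, 0.103, 1.957]
force: [-5.1, 1.0, -2.8]
width: -0.0
gripper_force: 2.6
```

```bash
python3 -c "
from sim import *
print(face(),ctrl.read_state()['torque'])"
```

```text
[-1.02 66.47 46.26] [0.12 1.54 0.12]
```

{"api": "nudge_tcp", "payload": {
  "segments": [
    {"trans":[-2,2.8,-0.9],"finger_gap":0},
    {"finger_gap":0}
  ]
}}

```text
clock: 21.6
eef_pos: [589.9, 130.6, 120.3]
tool_rot: [2.896, 0.102, 1.958]
force: [-9.2, 0.5, -4.7]
width: -0.4
gripper_force: 4.3
```

{"api": "nudge_tcp", "payload": {
  "segments": [
    {"trans":[-2,2.8,-0.9],"finger_gap":0},
    {"finger_gap":0}
  ]
}}

```text
clock: 21.8
eef_pos: [590.6, 130.1, 120.9]
tool_rot: [2.9, 0.101, 1.959]
force: [-12.3, 1.2, -6.1]
width: 0.0
gripper_force: 6.0
```

{"api": "nudge_tcp", "payload": {
  "segments": [
    {"trans":[-2,2.8,-0.9],"finger_gap":0},
    {"finger_gap":0}
  ]
}}

```text
clock: 22.0
eef_pos: [591.4, 129.4, 121.5]
tool_rot: [2.904, 0.1, 1.96]
force: [-16.0, 2.9, -8.5]
width: -0.1
gripper_force: 7.7
```

Run:
```python
from sim import *
print(face(),ctrl.read_state()['torque'])
im,p=snap('w7')
print('boss',proj('wrist',W(0,0,36),p)); 
for t in (100,90,81,75,70): print(t,proj('wrist',W(*post(t),62),p))
t=ctrl.get_image('top'); 
a=cv2.resize(im[190:384,150:450],None,fx=2,fy=2); b=cv2.resize(t[150:220,210:310],None,fx=4,fy=4,interpolation=cv2.INTER_CUBIC)
c=np.zeros((600,800,3),np.uint8); b=b[:212]; c[:388,:600]=a; c[388:600,:400]=b; cv2.imwrite('pics/c7.png',c)
```

```text
[ 2.2  64.24 46.62] [0.39 3.89 0.3 ]
boss [218.72 317.85]
100 [228.95 224.18]
90 [255.13 235.11]
81 [277.45 248.5 ]
75 [291.05 258.94]
70 [301.31 268.35]
```

{"api": "nudge_tcp", "payload": {
  "segments": [
    {"trans":[-1.5,4,-1],"finger_gap":0},
    {"finger_gap":0}
  ]
}}

```text
clock: 22.3
eef_pos: [592.1, 129.3, 121.9]
tool_rot: [2.91, 0.099, 1.961]
force: [-21.4, 3.1, -10.0]
width: -0.1
gripper_force: 10.2
```

{"api": "nudge_tcp", "payload": {
  "segments": [
    {"trans":[-1,4,-1],"finger_gap":0},
    {"finger_gap":0},
    {"finger_gap":0}
  ]
}}

```text
clock: 22.6
eef_pos: [592.7, 129.2, 122.3]
tool_rot: [2.916, 0.099, 1.962]
force: [-26.6, 2.5, -12.0]
width: 0.2
gripper_force: 12.7
```

```bash
python3 -c "
from sim import *
print(face(),ctrl.read_state()['torque'])"
```

```text
[ 3.77 63.98 46.64] [0.36 6.23 0.37]
```

View pics/c7.png

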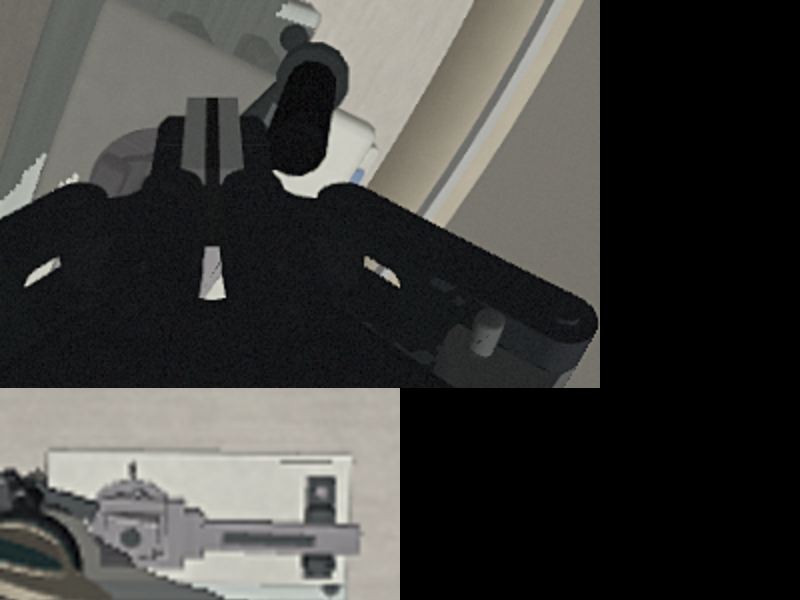

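The post rests against the finger with its top at about (302,265), an angle of about 72–75°, and no longer moves under 29 N. That matches the jammed lever (81°) plus the spindle's 0.1 rad slack. The top view shows the spanner still seated with its handle on the rest. I'm backing off.

{"api": "nudge_tcp", "payload": {
  "segments": [
    {"trans":[1,-5,1],"finger_gap":0},
    {"trans":[1,-8,1],"finger_gap":0},
    {"trans":[0,-6,0],"finger_gap":0},
    {"trans":[0,0,-20],"finger_gap":0},
    {"trans":[0,0,-35],"finger_gap":0},
    {"trans":[0,0,-40],"finger_gap":0},
    {"trans":[0,0,-40],"finger_gap":0},
    {"trans":[0,0,-30],"finger_gap":0},
    {"finger_gap":0},
    {"finger_gap":0}
  ]
}}

```text
clock: 23.6
eef_pos: [547.7, 123.9, 283.8]
tool_rot: [2.885, 0.106, 1.954]
force: [-0.0, -0.1, -0.1]
width: -0.1
gripper_force: 0.0
```

Run:
```python
from sim import *
s=ctrl.read_state(); print(face(),s['force'])
im,p=snap('w8'); cv2.imwrite('pics/w8b.png',cv2.resize(im[130:384],(800,397),interpolation=cv2.INTER_CUBIC))
for t in (90,86,81,75,70): print(t,proj('wrist',W(*post(t),62),p)*1.5625-[0,203])
```

```text
[ 45.52  58.65 209.11] [-0.01 -0.13 -0.13]
90 [399.16  41.48]
86 [406.75  45.32]
81 [415.89  50.9 ]
75 [426.23  58.66]
70 [434.22  65.95]
```

View pics/w8b.png

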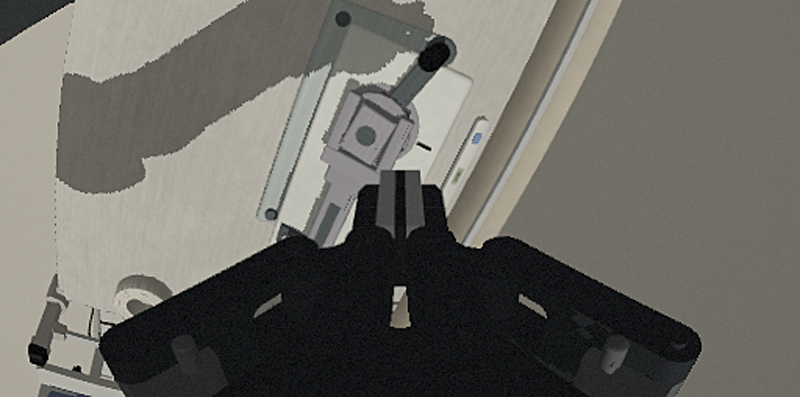

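```bash
python3 -c "
from cell import ctrl
print(ctrl.read_state()['clock'],ctrl.finish_job())"
```

```text
the job is handed in; nothing more can be done
23.65 None
```

The job is handed in at 23.65 s: the spanner is fitted with its handle on the rest, and the locknut lever was swung clockwise until it stopped moving under about 29 N, ending near 73°, consistent with jammed. I viewed 12 pictures, two over the limit of 10.

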